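# Close the lever cutter and lock it with its ball-lock pin

### The job

Shut down the lever cutter for the day: pull its safety bolt all the way out, bring the blade lever fully down, then take the ball-lock pin out of the wooden tool block, put it down through the holes in the lever's ear and the lug below it with its button pressed in, shoulder fully home, and let the button spring back so that the balls lock. Leave the bolt pulled out, let go of everything, and do not disturb the other things on the desk.

Things in the scene. Friction and masses are not known exactly. Their poses are not given: they have to be found in the camera images.
- cutter: Fixed bench lever cutter for card and plastic sheet. Origin on the desk under the middle of the cutting edge. Grey bed on its -x side, x -180 to 0, y -160 to 115 mm, top 60 mm above the desk. Lever along y on the +x side, hinged at y = 140 mm, black handle at -y. Dark foot plate x -180 to 80, y -175 to 225 mm, 12 mm high. The axes named below for cutter parts are these.
- lever (a joint): Angle (rad) of the blade lever: 0 = fully down on its stop (bar level), positive = handle raised, up to 0.80. Starts raised. Stiff hinge: stays where it is left; 3 to 5 N down on the handle moves it. While the safety bolt is in, the bolt's nose lies over the lever's heel (behind the hinge) and stops it at about 0.57.
- lever_hinge (a point): On the lever's hinge axis, which is parallel to the cutter's x axis, 61 mm above the desk, at the middle of the bar's 16 mm width.
- lever_grip (a point): Middle of the lever's black round handle (28 mm diameter, 92 mm long), on its centre line, 290 mm from the hinge. The bar before it is 16 mm wide and 22 mm deep. With the lever down the handle's centre is 61 mm above the desk.
- ear_hole (a point): Centre of the pin hole at the top face of the lever's ear: a flat plate 48 x 48 x 11.5 mm on the +x side of the lever bar, 205 mm from the hinge, top flush with the bar. Through hole 20.5 mm in diameter. With the lever down its top is 72 mm above the desk and the hole is in line with the lug's.
- lug_hole (a point): Centre of the hole at the top face (60 mm above the desk) of the fixed lug: a level plate 48 x 48 mm, 10 mm thick, open below. Vertical through hole 20.5 mm in diameter; z axis up. With the lever down it lies straight below ear_hole.
- bolt (a joint): Travel (m) of the safety bolt along the cutter's +x axis: 0 = in, 0.032 = fully pulled out (its stop). About 3 N friction moves it; it stays where it is left.
- bolt_knob (a point): Middle of the safety bolt's upright steel knob: round, 16 mm in diameter, from 69 to 99 mm above the desk, on a thinner stem on the bolt rod (12 mm thick, its top 53 mm above the desk). With the bolt in, the bolt's barrel (top 60 mm above the desk) ends 25 mm on the -x side of the knob's axis. Moves with the bolt.
- pin: Ball-lock pin, loose, 0.2 to 0.35 kg, upright in one of the wooden block's holes. Origin at the centre of the underside of its steel shoulder (32 mm diameter, 5 mm thick), z up along the pin. Above it a black T-handle: hub 30 mm along x, 26 mm along y (flat sides to grip), 5 to 43 mm above the origin, with a 71 mm cross bar, 13 mm thick, along x at 33 mm; the button on top.
- pin_button (a joint): Travel (m) of the pin's button: 0 = out (balls out), 0.006 = pressed (balls drawn in). Starts to move at 2.5 N, full travel takes about 6 N. Pushed down by its button, the pin slides through the holes until its shoulder lies on the ear; the balls are then free below the lug. The button cannot come out while the balls are inside a hole.
- pin_button_top (a point): Centre of the top of the button (16 mm diameter), 53 mm above the pin's origin when out, 47 mm when pressed.
- rack: Fixed wooden tool block 240 x 75 x 60 mm, origin under its centre, long side along its x axis. Three holes 28 mm diameter and 52 mm deep, in a row along x, 78 mm apart. The pin's shoulder rests on its top, 60 mm above the desk.
- driver: Bystander standing in the block: dark wooden handle 34 mm diameter, 56 mm above the block. Origin at the block's top face.
- awl: Bystander standing in the block: brown mushroom-shaped handle up to 42 mm diameter, 53 mm above the block. Origin at the block's top face.
- paint_a: Bystander, dropper bottle 27 mm diameter, 82 mm tall, origin under it.
- paint_b: Bystander, dropper bottle like paint_a.
- paint_c: Bystander, dropper bottle like paint_a.
- primer: Bystander, round jar 52 mm diameter, 62 mm tall, origin under it.
- straightedge: Bystander, steel straightedge 28 x 150 x 5 mm lying on the cutter's bed, origin under its centre.
- water_pot: Bystander, glass water pot 76 mm diameter, 85 mm tall, origin under it.
- brush: Bystander, paint brush 190 mm long, 9 mm thick, lying on the desk, origin under its middle.
- pin_tip (a point): End of the pin's nose, 46 mm below the pin's origin. Shank 18 mm in diameter, nose tapered over its last 6 mm to 10 mm. Four balls round the shank, 24 to 32 mm below the origin, stand out to 25 mm diameter. With them out the nose enters a 20.5 mm hole only until the pin stands on its balls, shoulder 32 mm above the hole's mouth, and it stays upright there when let go.
Things that resemble listed ones, but are neither listed nor needed, are in the scene too. There is more than one size of the pin; the one meant has the size given above.

How it is judged:
By the outcome, as a careful person would: the job done as asked, in the order asked, and still so for the second after the job is handed in, with the robot touching nothing.
It also fails if it takes over 72 s, if anything falls off the work surface, if the arm or the gripper's body presses on something with over 40 N, if the wrist force passes 120 N, or if a joint passes its speed limit or range.

### The arm

A 6-joint arm with a two-finger parallel gripper is mounted at the origin on the work surface. World frame = base frame: x ahead of the robot, y to its left, z up, the work surface at z = 0. Lengths are in m, angles in rad, forces in N, time in s.
With the tool pointing down it reaches from about 0.35 to 0.975 m from the base axis. Payload 4.9 kg.
Tool frame: the origin (TCP) lies at the very end of the fingers, on their centre line; the grasp point (between the pads) lies 19 mm behind it (manip.hold_point_z is the distance from the TCP to the grasp point, in m); z points along the fingers, y is the direction in which the jaws open and shut (so a half turn about z gives the same grasp; the last joint's range is limited). The gripper opens to 85 mm and grips with 20 to 120 N. Pads are 22 mm wide; open, the fingers measure 114 mm over their backs; the gripper's body (76 mm by 85 mm) begins 54 mm behind the grasp point. The pads swing forward as they close: fully open they stand 13 mm farther back than shut.
Start: joints at [1.111, 0.053, 1.613, -0, 1.476, -0.119], TCP at [0.209, 0.589, 0.231] pointing down, gripper open.
Joint ranges: [-3.01, 3.01], [-1.01, 2.22], [0.06, 2.58], [-1.02, 4.17], [0.09, 2.62], [-3.14, 3.14]. Speed limits (rad/s): [2.57, 2.57, 3.14, 3.14, 3.14, 3.14].

### API

Orientations are given as a unit quaternion [w, x, y, z].
In Python, from plant import monitor, grab_frame, camera_params, ticket, manip gives the robot as it stands.
- The arm moves only by the tool play_rows, never from a script. Its argument "commands" is a list of rows, each an object of numbers: "dx", "dy", "dz": the shift along the tool's x, y, z in cm; "rx", "ry", "rz": the turn, a rotation vector about the tool's x, y, z in rad; "claw": the closure, from 0 (fully open) to 1 (shut). In form: [{"dx": .., "dy": .., "dz": .., "rx": .., "ry": .., "rz": .., "claw": ..}, ...]. A call has 1 to 5 rows; each row is the pose to reach, as a shift and turn from the pose measured when the call began, along the tool's axes at that moment; what a row does not reach only later rows make up. A row lasts 1/10 s, in which the tool goes at most 50 mm and 8.59 degrees, less where a joint would pass 70% of its speed; a pose out of reach is approached as far as the arm can. A call with a gripper value outside its range is refused whole. The fingers move at their own pace and stop on an object; the grip force is fixed at half the most. Time passes only in rows, so rows that repeat a pose let the fingers close. It gives the time, the measured TCP pose, the force and the opening at its end, in the units of the state.
- monitor.state(): the state, without advancing time (a new reading comes with each control period).
- grab_frame(name): name is "scene" or "top"; returns the picture (420x560x3 uint8, blue, green, red); there is no depth.
- camera_params(name): a dict with "fx", "fy", "cx", "cy" (pixels), "rvec" (rotation vector, rad) and "tvec" (3), from world to camera coordinates, as OpenCV has them. Camera axes: x right, y down, z forward; pixel columns grow to the right and rows downward; lengths in m; the calibration is good to about 2 mm. A picture is of the moment at which its call begins. camera_params takes no time and is no camera call.
- ticket.job_done(): hands the job in, once; it reports no verdict.
The state is a dict: "time": time; "joint_pos": joint angles; "joint_vel": joint speeds; "joint_efforts": joint torques, N m; "tool_pos": TCP position; "tool_rot": TCP orientation; "contact_force": force on the tool from outside, world axes, zero at the start; "ft_torque": the same for the moment, N m; "gripper_width": opening from 0.0 (shut) to 1.0 (fully open).
Only numpy, scipy, OpenCV 4.12 (cv2) and the standard library are available. Lean on these libraries where they do the work, as an engineer would, in place of code of your own. Each camera call takes 0.05 s, during which the arm holds its last target.

## Working session

There is one attempt and no reset: what is moved stays moved. The work goes in short steps, Python scripts to look and compute and a tool call to move; the robot and the scene stay as the last step left them, time stands still between calls to the robot, and variables do not carry over. Pictures are saved under pics/ and viewed, and the job is handed in when it is done.

Besides the shell and the picture viewer there is one more tool, called after "Emit:" as name(argument=value, ...), one argument or row to a line, values as JSON. play_rows: Moves the arm, as the interface text tells. Its arguments: {"type":"object","properties":{"commands":{"type":"array"}},"required":["commands"]}

```bash
ls; mkdir -p pics; python3 - <<'E'
from plant import monitor, grab_frame, camera_params, ticket, manip
import cv2
print(monitor.state()); print(manip.hold_point_z, [a for a in dir(manip) if a[0]!='_'])
for n in("scene","top"):
    print(n,camera_params(n)); cv2.imwrite(f"pics/{n}0.png",grab_frame(n))
E
```

```text
pics
{'time': 0.0, 'joint_pos': array([ 1.11101082e+00,  5.33073486e-02,  1.61430457e+00, -2.51787091e-05,
        1.47601047e+00, -1.18981244e-01]), 'joint_vel': array([ 1.14524774e-03,  4.98134393e-04,  5.90876627e-05,  1.44042081e-03,
       -3.63245245e-04, -3.84251894e-04]), 'joint_efforts': array([ 2.25492186e-04, -3.93674970e+01, -3.70177352e+01, -4.55148972e-05,
        7.00152726e-03, -3.82983671e-05]), 'tool_pos': array([0.20861648, 0.58848609, 0.2300874 ]), 'tool_rot': array([-2.77593795e-04,  1.69577395e-01,  9.85516351e-01, -9.76246901e-04]), 'contact_force': array([0.17273887, 0.56660953, 0.00427956]), 'ft_torque': array([ 0.0461358 , -0.00191801,  0.02649856]), 'gripper_width': 1.001250214446702}
0.0187 ['IKError', 'hold_point_z']
scene {'fx': 519.2221995140399, 'fy': 519.2221995140399, 'cx': 289.80508498195405, 'cy': 194.59239869987164, 'rvec': array([ 1.71816861,  1.85219149, -0.73453653]), 'tvec': array([ 0.14758561, -0.30611546,  1.59719281])}
top {'fx': 516.697163892228, 'fy': 516.697163892228, 'cx': 281.1533263680587, 'cy': 198.5803090684389, 'rvec': array([ 2.17628376, -2.0447014 ,  0.21972756]), 'tvec': array([-0.13450444,  0.50595212,  1.44719088])}
```

View pics/scene0.png

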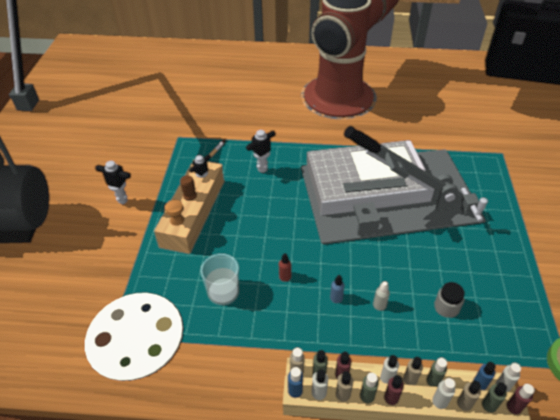

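View pics/top0.png

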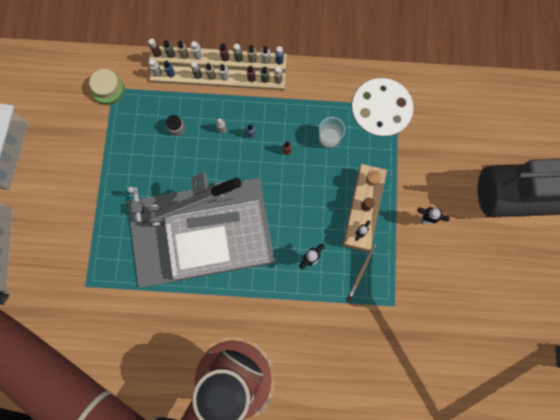

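```bash
cat > h.py <<'E'
import numpy as np, cv2
from scipy.spatial.transform import Rotation as R
from plant import monitor, grab_frame, camera_params, ticket, manip
def P(n):
    c=camera_params(n); K=np.array([[c['fx'],0,c['cx']],[0,c['fy'],c['cy']],[0,0,1]]); 
    return K,np.array(c['rvec']),np.array(c['tvec'])
def proj(n,p):
    K,r,t=P(n); return cv2.projectPoints(np.atleast_2d(np.array(p,float)),r,t,K,None)[0][:,0]
def ray(n,uv):
    K,r,t=P(n); M=cv2.Rodrigues(r)[0]; d=M.T@np.linalg.inv(K)@np.array([uv[0],uv[1],1.]); return -M.T@t,d
def atz(n,uv,z):
    c,d=ray(n,uv); return c+d*(z-c[2])/d[2]
def tri(us,ut):
    A=[];
    for n,u in(("scene",us),("top",ut)):
        K,r,t=P(n); A.append(K@np.c_[cv2.Rodrigues(r)[0],t])
    X=cv2.triangulatePoints(A[0],A[1],np.array(us,float).reshape(2,1),np.array(ut,float).reshape(2,1))[:,0]; X=X[:3]/X[3]
    return X, proj("scene",X)[0]-us, proj("top",X)[0]-ut
def snap(name,n,crop=None,s=1,img=None):
    im=grab_frame(n) if img is None else img
    if crop is not None:
        x0,y0,x1,y1=crop; im=im[y0:y1,x0:x1]
    if s!=1: im=cv2.resize(im,None,fx=s,fy=s,interpolation=cv2.INTER_CUBIC)
    cv2.imwrite(f"pics/{name}.png",im)
E
python3 - <<'E'
from h import *
S=cv2.imread("pics/scene0.png");T=cv2.imread("pics/top0.png")
snap("s_cut","scene",(300,110,500,250),4,S)
snap("t_cut","top",(110,160,290,290),4,T)
snap("s_rack","scene",(90,120,290,260),4,S)
snap("t_rack","top",(290,150,450,280),5,T)
for z in(0,.06): print(atz("top",(365,208),z),atz("scene",(365,208),z))
print(proj("top",[0,0,0]),proj("scene",[0,0,0]))
E
```

```text
[ 0.51156104 -0.3552015   0.        ] [4.62592131e-01 7.16907977e-02 1.11022302e-16]
[ 0.49941846 -0.34566081  0.06      ] [0.51723044 0.0638692  0.06      ]
[[233.13059144 379.22270494]] [[337.78284046  95.07908795]]
```

View pics/s_cut.png

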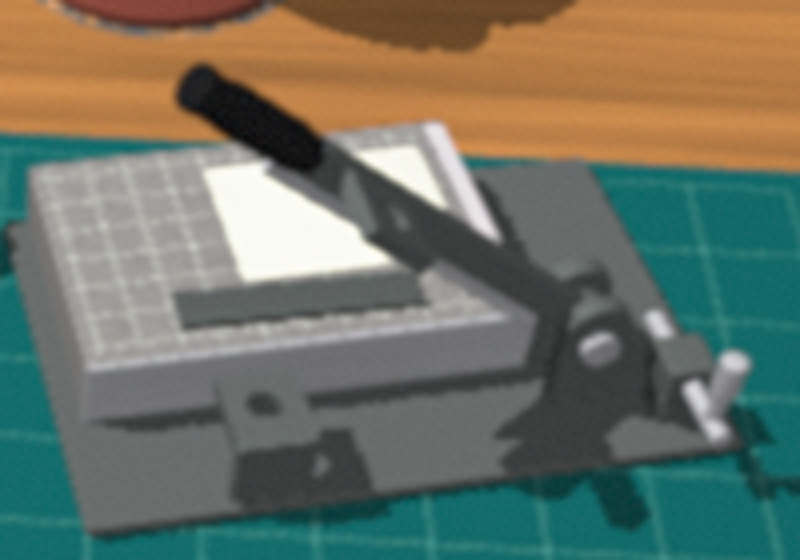

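View pics/t_cut.png

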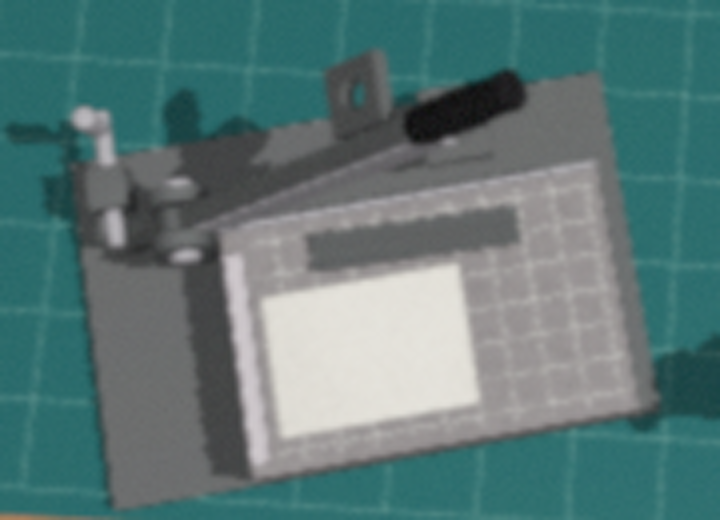

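View pics/s_rack.png

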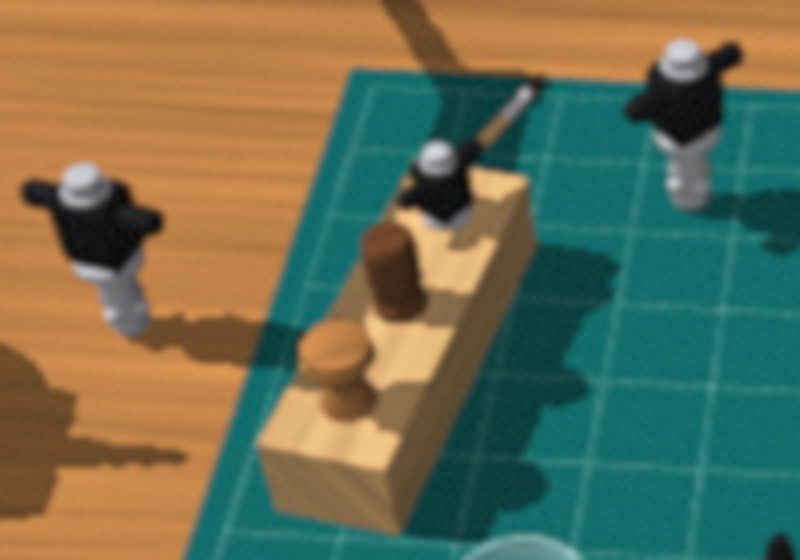

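View pics/t_rack.png

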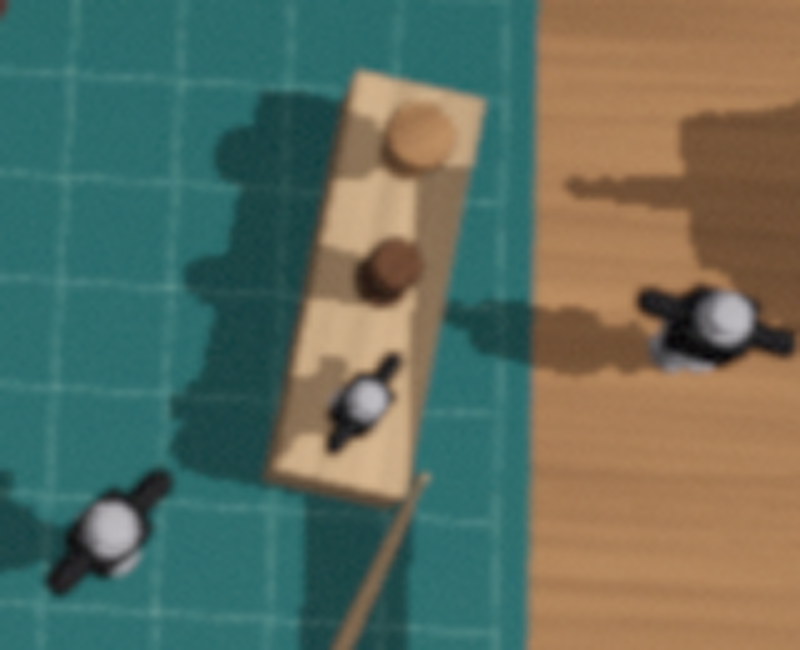

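```bash
python3 - <<'E'
from h import *
# rack pin: bar ends, button top in both views (crop->full)
t=lambda x,y:(290+x/5,150+y/5); s=lambda x,y:(90+x/4,120+y/4)
print("rack button",tri(s(439,150),t(370,395)))
print("decoyA button",tri(s(684,48),t(113,522)))
print("decoyB button",tri(s(84,175),t(728,315)))
for z in(.093,.107): print("rack bar top",z,atz("top",t(398,355),z),atz("top",t(330,452),z),np.linalg.norm(atz("top",t(398,355),z)-atz("top",t(330,452),z)))
print("A bar",np.linalg.norm(atz("top",t(50,588),.093)-atz("top",t(170,472),.093)))
print("B bar",np.linalg.norm(atz("top",t(638,298),.093)-atz("top",t(794,346),.093)))
print("A bar scene",tri(s(740,50),t(165,478)),tri(s(632,110),t(54,582)))
print("B bar scene",tri(s(28,188),t(645,300)),tri(s(155,222),t(788,342)))
print("R bar scene",tri(s(474,152),t(394,360)))
# rack corners
cs=[((357,70),None),((487,100),None),((410,490),None),((272,472),None)]
for c,_ in cs: print("rackcorner",atz("top",t(*c),.06))
for c in((530,180),(400,470),(262,440),(420,160)): print("s",atz("scene",s(*c),.06))
S=cv2.imread("pics/scene0.png");T=cv2.imread("pics/top0.png")
snap("p1","top",(340,210,390,250),10,T)
snap("p2","scene",(175,140,235,185),10,S)
E
```

```text
rack button (array([ 0.42974917, -0.33431666,  0.1096557 ]), array([-0.98234316, -0.07489156]), array([-0.85716515,  0.09645827]))
decoyA button (array([ 0.34901215, -0.19524583,  0.13011776]), array([-0.79961598, -0.03269786]), array([-0.73532682,  0.0260962 ]))
decoyB button (array([ 0.48388804, -0.5281027 ,  0.12593271]), array([-0.56808811, -0.0712942 ]), array([-0.48229409,  0.10964656]))
rack bar top 0.093 [ 0.45645476 -0.35433732  0.093     ] [ 0.39944883 -0.31800635  0.093     ] 0.06759893319811879
rack bar top 0.107 [ 0.45397718 -0.35197467  0.107     ] [ 0.39753004 -0.31599983  0.107     ] 0.06693630008734568
A bar 0.09272414110003743
B bar 0.09043926658805909
A bar scene (array([ 0.3710701 , -0.18948192,  0.15100765]), array([-13.78444457,  -1.26138248]), array([-12.38655718,  -0.38046357])) (array([ 0.32586616, -0.20129456,  0.05920877]), array([11.9489351 , -0.12466973]), array([11.19239743, -1.09592585]))
B bar scene (array([ 0.50177249, -0.51805686,  0.12943978]), array([14.93135261,  1.14634367]), array([12.84334937, -3.73488241])) (array([ 0.4709731 , -0.53791339,  0.08337265]), array([-16.23950607,  -2.71847245]), array([-13.49019831,   2.11353111]))
R bar scene (array([ 0.44507023, -0.32668653,  0.12513148]), array([-8.60642715, -0.87142886]), array([-7.36985223,  0.54921333]))
rackcorner [ 0.63023236 -0.33139818  0.06      ]
rackcorner [ 0.61684282 -0.40798717  0.06      ]
rackcorner [ 0.38514899 -0.36875217  0.06      ]
rackcorner [ 0.39050233 -0.29019962  0.06      ]
s [ 0.39967901 -0.28667825  0.06      ]
s [ 0.63349647 -0.31996823  0.06      ]
s [ 0.61837495 -0.40042323  0.06      ]
s [ 0.38686082 -0.35858681  0.06      ]
```

View pics/p1.png

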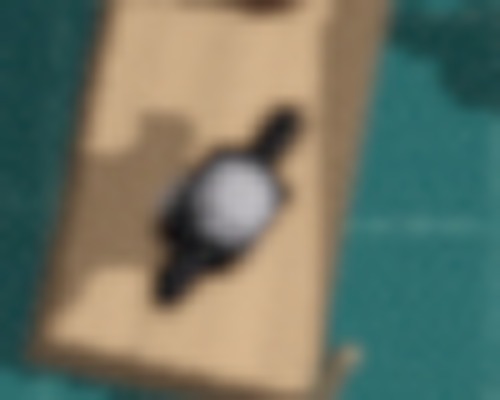

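View pics/p2.png

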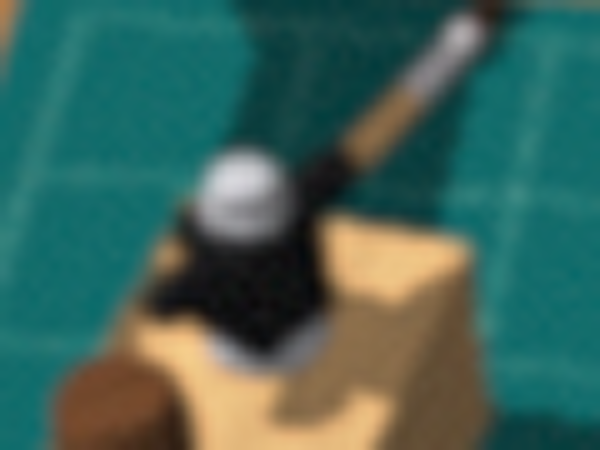

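```bash
cat > cut.py <<'E'
from h import *
from scipy.optimize import least_squares
t=lambda x,y:(110+x/4,160+y/4); s=lambda x,y:(300+x/4,110+y/4)
C=[("top",(80,225,12),t(75,160)),("top",(80,-175,12),t(600,72)),("top",(-180,225,12),t(112,508)),
("top",(0,115,60),t(222,228)),("top",(0,-160,60),t(597,162)),("top",(-180,115,60),t(258,480)),
("scene",(0,-160,60),s(90,368)),("scene",(-180,-160,60),s(30,165)),("scene",(80,-175,12),s(95,532)),("scene",(-180,225,12),s(582,160)),("scene",(80,225,12),s(738,442))]
def W(p,c):
    c=np.array(c,float)/1000; a=p[2]; return np.array([p[0]+c[0]*np.cos(a)-c[1]*np.sin(a),p[1]+c[0]*np.sin(a)+c[1]*np.cos(a),c[2]])
def f(p): return np.concatenate([proj(n,W(p,c))[0]-u for n,c,u in C])
if __name__=="__main__":
    r=least_squares(f,[.45,.1,.165]); p=r.x; print(p); print(r.fun.reshape(-1,2).round(1))
    def inv(X): a=p[2]; d=X[:2]-p[:2]; return np.array([d[0]*np.cos(a)+d[1]*np.sin(a),-d[0]*np.sin(a)+d[1]*np.cos(a),X[2]])*1000
    for nm,us,ut in(("lug",s(265,403),t(357,93)),("knobtop",s(735,362),t(88,120)),("handle end",s(196,88),t(510,92))):
        X,e1,e2=tri(us,ut); print(nm,X.round(4),inv(X).round(1),e1.round(1),e2.round(1))
    print("lug at z60",inv(atz("top",t(357,93),.06)),inv(atz("scene",s(265,403),.06)))
    print("knob at z99",inv(atz("top",t(88,120),.099)),inv(atz("scene",s(735,362),.099)))
E
python3 cut.py
```

```text
[0.46613389 0.11752386 0.24445712]
[[-1.6 -0.1]
 [-0.6 -1.6]
 [ 0.1 -0.1]
 [-1.5 -0.5]
 [-0.7 -0.9]
 [-1.8 -1. ]
 [-1.4 -0.4]
 [-1.2 -0.6]
 [-2.7 -1. ]
 [-0.6 -1.9]
 [ 1.  -0.8]]
lug [0.5384 0.0987 0.0813] [ 65.6 -35.8  81.3] [15.6 -1.2] [12.3  0.4]
knobtop [0.504  0.3236 0.0922] [ 86.6 190.8  92.2] [-1.5  0.1] [-1.2 -0.3]
handle end [0.5007 0.0081 0.2687] [   7.  -114.5  268.7] [-0.6  0. ] [-0.5 -0. ]
lug at z60 [78.82508009  0.97971457 60.        ] [ 45.27660979 -63.86816193  60.        ]
knob at z99 [ 83.22677076 185.83983972  99.        ] [ 92.41724788 189.76106799  99.        ]
```

```bash
sed -i 's#t=lambda.*#t=lambda x,y:(110+(x+.5)/4-.5,160+(y+.5)/4-.5); s=lambda x,y:(300+(x+.5)/4-.5,110+(y+.5)/4-.5)#' cut.py
cat >> cut.py <<'E'
    X,e1,e2=tri(s(400,217),t(357,93)); print("ear hole",X,inv(X),e1,e2)
    X,e1,e2=tri(s(600,345),t(178,187)); print("hinge +x end",X,inv(X),e1,e2)
E
cat > mv.py <<'E'
from h import *
def go(pos,yaw,show=True):
    """pos world TCP, yaw = direction of tool y (rad), tool down. prints row"""
    st=monitor.state(); q=st['tool_rot']; Rc=R.from_quat([q[1],q[2],q[3],q[0]])
    best=None
    for y in(yaw,yaw+np.pi):
        yy=np.array([np.cos(y),np.sin(y),0]); zz=np.array([0,0,-1.]); M=R.from_matrix(np.c_[np.cross(yy,zz),yy,zz])
        rv=(Rc.inv()*M).as_rotvec()
        if best is None or np.linalg.norm(rv)<np.linalg.norm(best): best=rv
    d=Rc.inv().apply(np.array(pos)-st['tool_pos'])*100
    print("d cm",d.round(2),"rv",best.round(3),"| now",st['time'],st['tool_pos'].round(4),"F",st['contact_force'].round(1),"w",round(st['gripper_width'],3),"j6",st['joint_pos'][5].round(2))
E
python3 cut.py
```

```text
[0.46620636 0.11749392 0.24365117]
[[-1.2  0.1]
 [-0.2 -1.2]
 [ 0.4  0.2]
 [-1.1 -0.1]
 [-0.3 -0.5]
 [-1.4 -0.7]
 [-1.1 -0.1]
 [-0.8 -0.2]
 [-2.4 -0.7]
 [-0.2 -1.5]
 [ 1.3 -0.3]]
lug [0.539  0.0985 0.0834] [ 66.1 -36.   83.4] [16.1 -1.3] [12.6  0.4]
knobtop [0.5044 0.3232 0.094 ] [ 86.7 190.4  94. ] [-1.1  0.1] [-0.9 -0.2]
handle end [0.5012 0.0081 0.2701] [   7.6 -114.6  270.1] [-0.2  0. ] [-0.2 -0. ]
lug at z60 [80.06554224  1.99415256 60.        ] [ 44.00747025 -64.32470856  60.        ]
knob at z99 [ 84.28112129 186.85871867  99.        ] [ 90.98506693 189.53636152  99.        ]
ear hole [0.51170159 0.11855859 0.1977877 ] [ 44.40831531  -9.9423855  197.78770358] [-1.6594928   0.06227945] [-1.34537501 -0.19785024]
hinge +x end [0.46585756 0.26145907 0.06221762] [ 34.39273806 139.79709336  62.21761832] [-0.61316272  0.0425143 ] [-0.50645838 -0.10349153]
```

```bash
python3 -c "
from mv import *
go((.5044,.3232,.17),1.815)"
```

```text
d cm [-36.74 -15.11   6.04] rv [-0.002 -0.001 -0.585] | now 0.1 [0.2087 0.5885 0.2302] F [ 0.2 -0.1  0. ] w 0.997 j6 -0.12
```

Emit:
play_rows(
  commands=[
    {"dx":-36.7,"dy":-15.1,"dz":3.0,"rz":-0.585,"claw":0.45},
    {"dx":-36.7,"dy":-15.1,"dz":3.0,"rz":-0.585,"claw":0.45},
    {"dx":-36.7,"dy":-15.1,"dz":3.0,"rz":-0.585,"claw":0.45},
    {"dx":-36.7,"dy":-15.1,"dz":3.0,"rz":-0.585,"claw":0.45},
    {"dx":-36.7,"dy":-15.1,"dz":3.0,"rz":-0.585,"claw":0.45},
  ],
)

```text
invalid input
```

```bash
python3 -c "
from mv import *
go((.5044,.3232,.13),1.815)"
```

```text
d cm [-36.74 -15.11  10.04] rv [-0.002 -0.001 -0.585] | now 0.1 [0.2087 0.5885 0.2302] F [ 0.2 -0.1  0. ] w 0.997 j6 -0.12
```

Emit:
play_rows(
  commands=[
    {"dx":-36.7,"dy":-15.1,"dz":3.0,"rx":0,"ry":0,"rz":-0.585,"claw":0.45},
    {"dx":-36.7,"dy":-15.1,"dz":3.0,"rx":0,"ry":0,"rz":-0.585,"claw":0.45},
    {"dx":-36.7,"dy":-15.1,"dz":3.0,"rx":0,"ry":0,"rz":-0.585,"claw":0.45},
    {"dx":-36.7,"dy":-15.1,"dz":3.0,"rx":0,"ry":0,"rz":-0.585,"claw":0.45},
    {"dx":-36.7,"dy":-15.1,"dz":3.0,"rx":0,"ry":0,"rz":-0.585,"claw":0.45},
  ],
)

```text
time: 0.6
tool_pos: [0.3867, 0.4286, 0.2122]
tool_rot: [-0.001, -0.124, 0.992, -0.001]
contact_force: [1.0, 0.9, -0.1]
gripper_width: 0.549
```

```bash
python3 -c "
from mv import *
go((.5044,.3232,.13),1.815)"
```

```text
d cm [ -8.84 -13.09   8.23] rv [-0.002 -0.002  0.003] | now 0.6 [0.3867 0.4286 0.2122] F [ 1.   0.9 -0.1] w 0.549 j6 -1.11
```

Emit:
play_rows(
  commands=[
    {"dx":-8.8,"dy":-13.1,"dz":8.2,"rx":0,"ry":0,"rz":0,"claw":0.45},
    {"dx":-8.8,"dy":-13.1,"dz":8.2,"rx":0,"ry":0,"rz":0,"claw":0.45},
    {"dx":-8.8,"dy":-13.1,"dz":8.2,"rx":0,"ry":0,"rz":0,"claw":0.45},
    {"dx":-8.8,"dy":-13.1,"dz":8.2,"rx":0,"ry":0,"rz":0,"claw":0.45},
    {"dx":-8.8,"dy":-13.1,"dz":8.2,"rx":0,"ry":0,"rz":0,"claw":0.45},
  ],
)

```text
time: 1.1
tool_pos: [0.5043, 0.3197, 0.1266]
tool_rot: [-0.003, -0.121, 0.993, -0.002]
contact_force: [-0.5, 1.5, -0.3]
gripper_width: 0.549
```

```bash
python3 -c "
from mv import *
go((.5044,.3232,.068),1.815)
a=grab_frame('scene');snap('s1','scene',(420,140,520,240),6,a)
a=grab_frame('top');snap('t1','top',(100,150,200,250),6,a)
p=monitor.state()['tool_pos'];print(proj('scene',p),proj('top',p))"
```

```text
d cm [-0.13  0.36  5.86] rv [-0.003 -0.007 -0.001] | now 1.1 [0.5043 0.3197 0.1266] F [-0.5  1.5 -0.3] w 0.549 j6 -1.37
[[486.40875167 189.02068682]] [[127.34833371 186.77908442]]
```

View pics/s1.png

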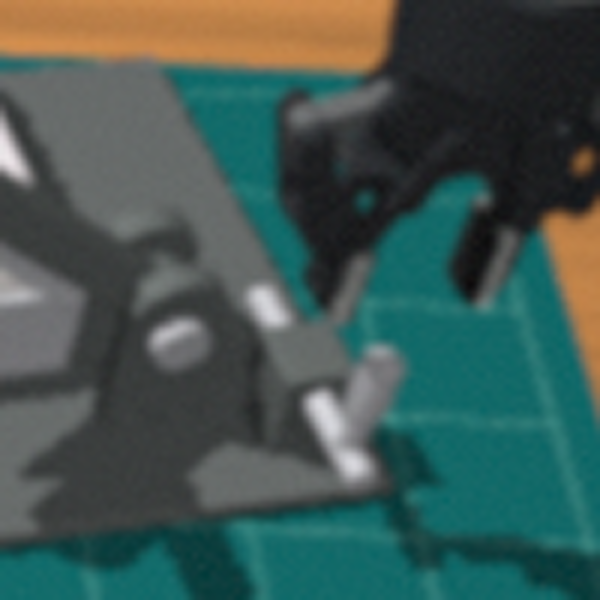

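View pics/t1.png

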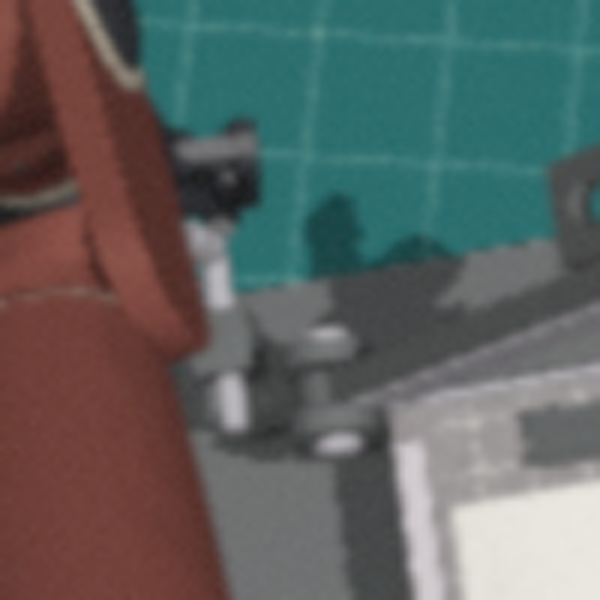

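Emit:
play_rows(
  commands=[
    {"dx":-0.1,"dy":0.35,"dz":2.0,"rx":0,"ry":0,"rz":0,"claw":0.45},
    {"dx":-0.1,"dy":0.35,"dz":4.0,"rx":0,"ry":0,"rz":0,"claw":0.45},
    {"dx":-0.1,"dy":0.35,"dz":5.8,"rx":0,"ry":0,"rz":0,"claw":0.45},
    {"dx":-0.1,"dy":0.35,"dz":5.8,"rx":0,"ry":0,"rz":0,"claw":0.45},
    {"dx":-0.1,"dy":0.35,"dz":5.8,"rx":0,"ry":0,"rz":0,"claw":0.45},
  ],
)

```text
time: 1.7
tool_pos: [0.5033, 0.3272, 0.0723]
tool_rot: [-0.001, -0.124, 0.992, -0.001]
contact_force: [-0.1, 0.8, 0.8]
gripper_width: 0.549
```

```bash
python3 -c "
from mv import *
go((.5044,.3232,.068),1.815)
a=grab_frame('scene');snap('s2','scene',(420,140,520,240),6,a)"
```

```text
d cm [-0.01 -0.42  0.43] rv [-0.001 -0.003  0.004] | now 1.7 [0.5033 0.3272 0.0723] F [-0.1  0.8  0.8] w 0.549 j6 -1.37
```

View pics/s2.png

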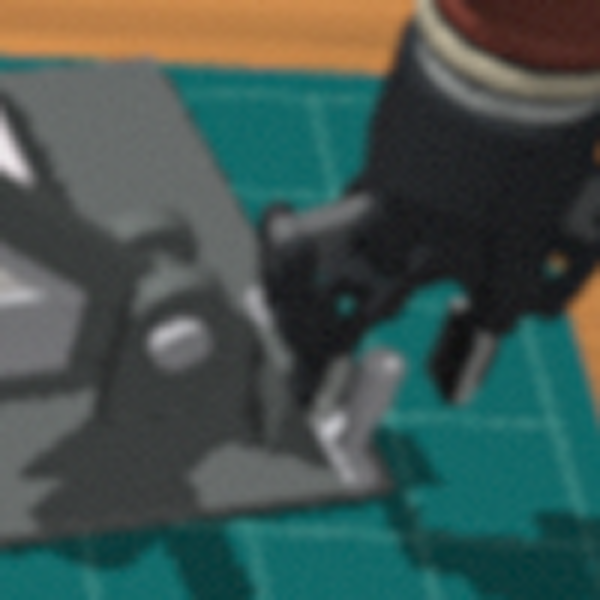

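Emit:
play_rows(
  commands=[
    {"dx":0,"dy":-0.4,"dz":0.4,"rx":0,"ry":0,"rz":0,"claw":0.45},
    {"dx":0,"dy":-0.4,"dz":0.4,"rx":0,"ry":0,"rz":0,"claw":1},
    {"dx":0,"dy":-0.4,"dz":0.4,"rx":0,"ry":0,"rz":0,"claw":1},
    {"dx":0,"dy":-0.4,"dz":0.4,"rx":0,"ry":0,"rz":0,"claw":1},
    {"dx":0,"dy":-0.4,"dz":0.4,"rx":0,"ry":0,"rz":0,"claw":1},
  ],
)

```text
time: 2.25
tool_pos: [0.5056, 0.3228, 0.0699]
tool_rot: [-0.0, -0.123, 0.992, -0.001]
contact_force: [0.1, -5.0, 5.2]
gripper_width: 0.163
```

```bash
python3 -c "
from mv import *
go((.5044,.3232,.068),1.815)"
```

```text
d cm [0.1  0.07 0.19] rv [-0.002 -0.001  0.003] | now 2.25 [0.5056 0.3228 0.0699] F [ 0.1 -5.   5.2] w 0.163 j6 -1.37
```

Emit:
play_rows(
  commands=[
    {"dx":-1.0,"dy":0,"dz":0,"rx":0,"ry":0,"rz":0,"claw":1},
    {"dx":-2.0,"dy":0,"dz":0,"rx":0,"ry":0,"rz":0,"claw":1},
    {"dx":-2.8,"dy":0,"dz":0,"rx":0,"ry":0,"rz":0,"claw":1},
    {"dx":-3.2,"dy":0,"dz":0,"rx":0,"ry":0,"rz":0,"claw":1},
    {"dx":-3.4,"dy":0,"dz":0,"rx":0,"ry":0,"rz":0,"claw":1},
  ],
)

```text
time: 2.75
tool_pos: [0.5349, 0.33, 0.0695]
tool_rot: [-0.006, -0.123, 0.992, -0.002]
contact_force: [-19.7, -9.0, 15.0]
gripper_width: 0.17
```

```bash
python3 -c "
from mv import *
go((.5044,.3232,.068),1.815)
a=grab_frame('scene');snap('s3','scene',(420,140,520,240),6,a)"
```

```text
d cm [3.12 0.09 0.19] rv [-0.003 -0.013  0.003] | now 2.75 [0.5349 0.33   0.0695] F [-19.7  -9.   15. ] w 0.17 j6 -1.38
```

View pics/s3.png

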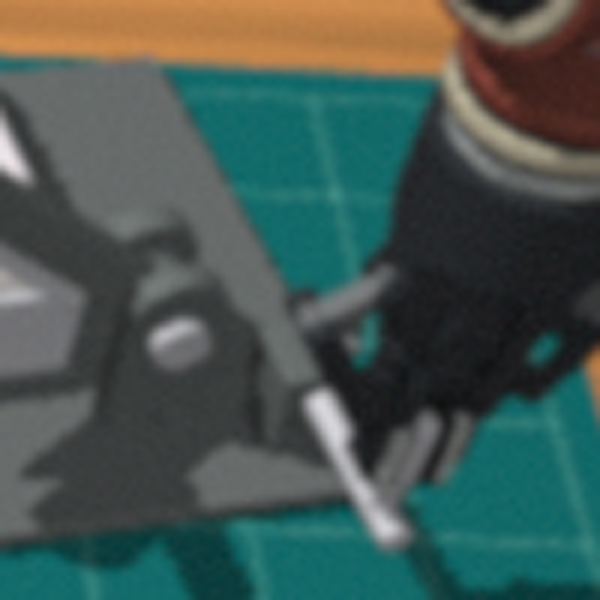

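Emit:
play_rows(
  commands=[
    {"dx":-0.3,"dy":0,"dz":0,"rx":0,"ry":0,"rz":0,"claw":1},
    {"dx":-0.5,"dy":0,"dz":0,"rx":0,"ry":0,"rz":0,"claw":1},
    {"dx":-0.5,"dy":0,"dz":0,"rx":0,"ry":0,"rz":0,"claw":1},
  ],
)

```text
time: 3.1
tool_pos: [0.5347, 0.3299, 0.0695]
tool_rot: [-0.013, -0.124, 0.992, -0.004]
contact_force: [-19.5, -9.1, 16.2]
gripper_width: 0.166
```

Emit:
play_rows(
  commands=[
    {"dx":0,"dy":0,"dz":0,"rx":0,"ry":0,"rz":0,"claw":0.45},
    {"dx":0,"dy":0,"dz":0,"rx":0,"ry":0,"rz":0,"claw":0.45},
    {"dx":0,"dy":0,"dz":-3,"rx":0,"ry":0,"rz":0,"claw":0.45},
    {"dx":0,"dy":0,"dz":-8,"rx":0,"ry":0,"rz":0,"claw":0.45},
    {"dx":0,"dy":0,"dz":-13,"rx":0,"ry":0,"rz":0,"claw":0.45},
  ],
)

```text
time: 3.6
tool_pos: [0.5375, 0.3314, 0.1993]
tool_rot: [-0.014, -0.124, 0.992, -0.004]
contact_force: [1.3, 0.4, 0.9]
gripper_width: 0.553
```

```bash
python3 -c "
from mv import *
go((.5044,.3232,.068),1.815)
a=grab_frame('scene');snap('s4','scene',(420,140,520,240),6,a)
a=grab_frame('top');snap('t4','top',(100,150,200,250),6,a)"
```

```text
d cm [ 3.04  0.07 13.22] rv [-0.004 -0.029  0.003] | now 3.6 [0.5375 0.3314 0.1993] F [1.3 0.4 0.9] w 0.553 j6 -1.38
```

View pics/s4.png

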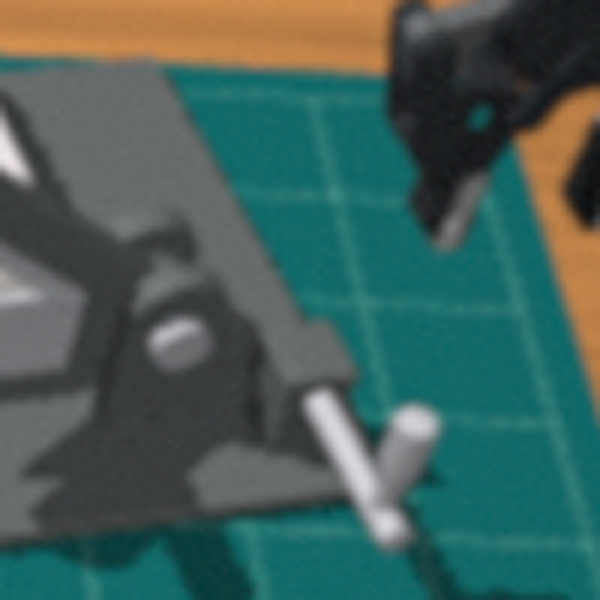

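View pics/t4.png

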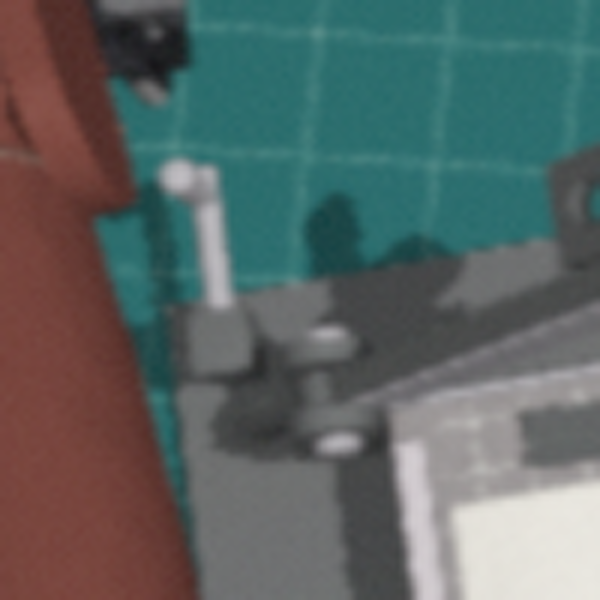

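```bash
python3 -c "
from h import *
f=lambda x,y,a,b,s:(a+(x+.5)/s-.5,b+(y+.5)/s-.5)
A=atz('scene',f(383,357,420,140,6),.099);B=atz('scene',f(420,418,420,140,6),.099);print(B-A,np.linalg.norm(B-A))
A=atz('top',f(88,120,110,160,4),.099);C=f(180,178,100,150,6);D=atz('top',C,.099);print(D-A,np.linalg.norm(D-A))
print(tri(f(420,418,420,140,6),C))
"
```

```text
[ 3.00051441e-02  7.98852266e-03 -1.11022302e-16] 0.031050365039907685
[0.02958948 0.00940861 0.        ] 0.031049302061507602
(array([0.53348322, 0.33132049, 0.09638558]), array([-0.84402267,  0.07664764]), array([-0.66309112, -0.16831662]))
```

```bash
cat >> mv.py <<'E'
from cut import W
pc=[.4662,.1175,.2437]
def lev(th,r=295,x=8,off=14,dz=0,yaw=1.815):
    c,s=np.cos(th),np.sin(th); p=W(pc,(x,140-r*c+off*s,61+r*s+off*c+dz)); print(th,p.round(4)); go(p,yaw)
E
python3 -c "
from mv import *
lev(.69,dz=50)"
```

```text
0.69 [0.4929 0.0431 0.3096]
d cm [ 12.06 -26.98  -9.86] rv [-0.001 -0.01   0.004] | now 3.7 [0.5428 0.3339 0.2096] F [ 1.  -0.5  0.4] w 0.55 j6 -1.38
```

Emit:
play_rows(
  commands=[
    {"dx":0,"dy":0,"dz":-5,"rx":0,"ry":-0.01,"rz":0,"claw":1},
    {"dx":0,"dy":0,"dz":-9.9,"rx":0,"ry":-0.01,"rz":0,"claw":1},
    {"dx":2,"dy":-4.5,"dz":-9.9,"rx":0,"ry":-0.01,"rz":0,"claw":1},
    {"dx":4,"dy":-9,"dz":-9.9,"rx":0,"ry":-0.01,"rz":0,"claw":1},
    {"dx":6,"dy":-13.5,"dz":-9.9,"rx":0,"ry":-0.01,"rz":0,"claw":1},
  ],
)

```text
time: 4.2
tool_pos: [0.5191, 0.1879, 0.3101]
tool_rot: [0.002, -0.124, 0.992, -0.0]
contact_force: [1.3, -0.4, 0.4]
gripper_width: 0.0
```

Emit:
play_rows(
  commands=[
    {"dx":2,"dy":-4.5,"dz":0,"rx":0,"ry":0,"rz":0,"claw":1},
    {"dx":4,"dy":-9,"dz":0,"rx":0,"ry":0,"rz":0,"claw":1},
    {"dx":6,"dy":-12.5,"dz":0,"rx":0,"ry":0,"rz":0,"claw":1},
    {"dx":6,"dy":-12.5,"dz":0,"rx":0,"ry":0,"rz":0,"claw":1},
  ],
)

```text
time: 4.6
tool_pos: [0.4916, 0.0484, 0.31]
tool_rot: [0.003, -0.121, 0.993, -0.001]
contact_force: [-1.1, 0.4, 0.8]
gripper_width: -0.002
```

```bash
python3 -c "
from mv import *
lev(.69,dz=10)
lev(.60);lev(.5)
a=grab_frame('scene');snap('s5','scene',(300,60,500,200),4,a)
a=grab_frame('top');snap('t5','top',(110,120,310,260),4,a)"
```

```text
0.69 [0.4929 0.0431 0.2696]
d cm [ 0.02 -0.54  4.04] rv [-0.002  0.005 -0.001] | now 4.6 [0.4916 0.0484 0.31  ] F [-1.1  0.4  0.8] w -0.002 j6 -1.87
0.6 [0.497  0.0267 0.2391]
d cm [ 0.04 -2.23  7.09] rv [-0.002  0.005 -0.001] | now 4.6 [0.4916 0.0484 0.31  ] F [-1.1  0.4  0.8] w -0.002 j6 -1.87
0.5 [0.501  0.0106 0.2147]
d cm [ 0.05 -3.89  9.53] rv [-0.002  0.005 -0.001] | now 4.6 [0.4916 0.0484 0.31  ] F [-1.1  0.4  0.8] w -0.002 j6 -1.87
```

View pics/s5.png

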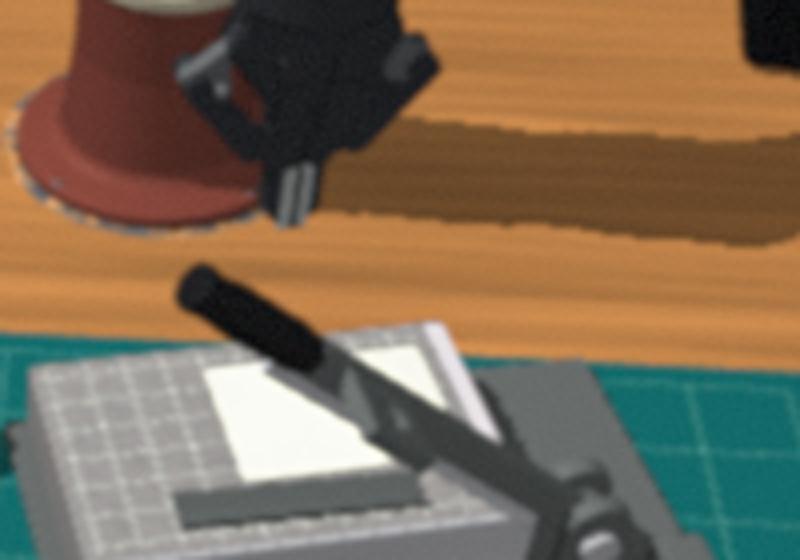

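View pics/t5.png

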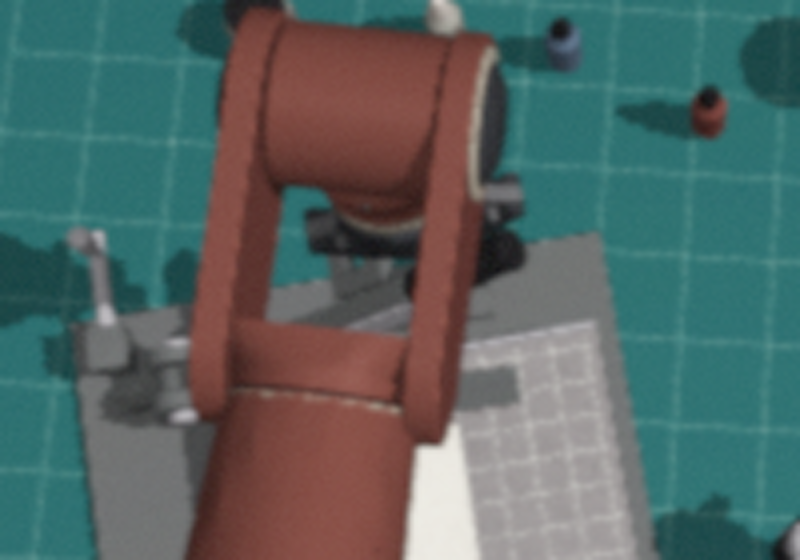

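Emit:
play_rows(
  commands=[
    {"dx":0,"dy":-0.5,"dz":3.5,"rx":0,"ry":0,"rz":0,"claw":1},
    {"dx":0,"dy":-0.9,"dz":4.7,"rx":0,"ry":0,"rz":0,"claw":1},
    {"dx":0,"dy":-1.4,"dz":5.6,"rx":0,"ry":0,"rz":0,"claw":1},
    {"dx":0,"dy":-1.8,"dz":6.4,"rx":0,"ry":0,"rz":0,"claw":1},
    {"dx":0,"dy":-2.2,"dz":7.1,"rx":0,"ry":0,"rz":0,"claw":1},
  ],
)

```text
time: 5.2
tool_pos: [0.4988, 0.0302, 0.2398]
tool_rot: [0.004, -0.124, 0.992, 0.0]
contact_force: [-0.9, -0.9, 5.1]
gripper_width: 0.003
```

```bash
python3 -c "
from mv import *
for a in(.55,.45,.35,.25,.15):lev(a)
a=grab_frame('scene');snap('s6','scene',(300,60,500,200),4,a)"
```

```text
0.55 [0.4991 0.0183 0.2271]
d cm [ 0.27 -1.15  1.27] rv [-0.001  0.007  0.004] | now 5.2 [0.4988 0.0302 0.2398] F [-0.9 -0.9  5.1] w 0.003 j6 -1.91
0.45 [0.5028 0.0034 0.2019]
d cm [ 0.29 -2.69  3.79] rv [-0.001  0.007  0.004] | now 5.2 [0.4988 0.0302 0.2398] F [-0.9 -0.9  5.1] w 0.003 j6 -1.91
0.35 [ 0.5059 -0.009   0.1753]
d cm [ 0.32 -3.96  6.45] rv [-0.001  0.007  0.004] | now 5.2 [0.4988 0.0302 0.2398] F [-0.9 -0.9  5.1] w 0.003 j6 -1.91
0.25 [ 0.5083 -0.0187  0.1475]
d cm [ 0.34 -4.97  9.23] rv [-0.001  0.007  0.004] | now 5.2 [0.4988 0.0302 0.2398] F [-0.9 -0.9  5.1] w 0.003 j6 -1.91
0.15 [ 0.5101 -0.0257  0.1189]
d cm [ 0.37 -5.69 12.09] rv [-0.001  0.007  0.004] | now 5.2 [0.4988 0.0302 0.2398] F [-0.9 -0.9  5.1] w 0.003 j6 -1.91
```

View pics/s6.png

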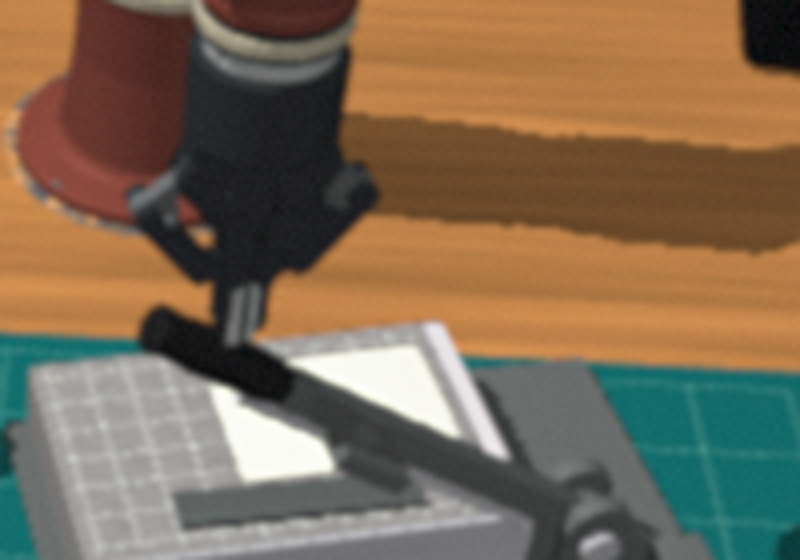

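Contact on the handle at about (235,345) in the crop; the lever moves at 5 N. Continue on the arc.

Emit:
play_rows(
  commands=[
    {"dx":0.1,"dy":-1.2,"dz":1.3,"rx":0,"ry":0,"rz":0,"claw":1},
    {"dx":0.2,"dy":-1.9,"dz":2.5,"rx":0,"ry":0,"rz":0,"claw":1},
    {"dx":0.3,"dy":-2.7,"dz":3.8,"rx":0,"ry":0,"rz":0,"claw":1},
    {"dx":0.3,"dy":-3.4,"dz":5.1,"rx":0,"ry":0,"rz":0,"claw":1},
    {"dx":0.3,"dy":-4.0,"dz":6.4,"rx":0,"ry":0,"rz":0,"claw":1},
  ],
)

```text
time: 5.75
tool_pos: [0.5056, -0.0101, 0.1731]
tool_rot: [0.003, -0.123, 0.992, 0.0]
contact_force: [0.6, 3.1, 2.5]
gripper_width: -0.001
```

```bash
python3 -c "
from mv import *
for a in(.35,.25,.15,.08,0):lev(a)"
```

```text
0.35 [ 0.5059 -0.009   0.1753]
d cm [-0.05  0.11 -0.22] rv [0.    0.006 0.003] | now 5.75 [ 0.5056 -0.0101  0.1731] F [0.6 3.1 2.5] w -0.001 j6 -1.99
0.25 [ 0.5083 -0.0187  0.1475]
d cm [-0.04 -0.9   2.55] rv [0.    0.006 0.003] | now 5.75 [ 0.5056 -0.0101  0.1731] F [0.6 3.1 2.5] w -0.001 j6 -1.99
0.15 [ 0.5101 -0.0257  0.1189]
d cm [-0.02 -1.62  5.42] rv [0.    0.006 0.003] | now 5.75 [ 0.5056 -0.0101  0.1731] F [0.6 3.1 2.5] w -0.001 j6 -1.99
0.08 [ 0.5109 -0.029   0.0985]
d cm [-0.   -1.96  7.45] rv [0.    0.006 0.003] | now 5.75 [ 0.5056 -0.0101  0.1731] F [0.6 3.1 2.5] w -0.001 j6 -1.99
0 [ 0.5114 -0.031   0.075 ]
d cm [ 0.01 -2.16  9.81] rv [0.    0.006 0.003] | now 5.75 [ 0.5056 -0.0101  0.1731] F [0.6 3.1 2.5] w -0.001 j6 -1.99
```

Emit:
play_rows(
  commands=[
    {"dx":0,"dy":-0.5,"dz":1.3,"rx":0,"ry":0,"rz":0,"claw":1},
    {"dx":0,"dy":-0.9,"dz":2.6,"rx":0,"ry":0,"rz":0,"claw":1},
    {"dx":0,"dy":-1.3,"dz":4.0,"rx":0,"ry":0,"rz":0,"claw":1},
    {"dx":0,"dy":-1.6,"dz":5.4,"rx":0,"ry":0,"rz":0,"claw":1},
    {"dx":0,"dy":-1.9,"dz":7.0,"rx":0,"ry":0,"rz":0,"claw":1},
  ],
)

```text
time: 6.25
tool_pos: [0.5102, -0.0286, 0.1018]
tool_rot: [0.002, -0.123, 0.992, 0.001]
contact_force: [-0.2, 3.5, 3.5]
gripper_width: 0.004
```

Emit:
play_rows(
  commands=[
    {"dx":0,"dy":-0.1,"dz":1.2,"rx":0,"ry":0,"rz":0,"claw":1},
    {"dx":0,"dy":-0.2,"dz":2.0,"rx":0,"ry":0,"rz":0,"claw":1},
    {"dx":0,"dy":-0.2,"dz":2.5,"rx":0,"ry":0,"rz":0,"claw":1},
  ],
)

```text
time: 6.55
tool_pos: [0.5104, -0.0309, 0.0758]
tool_rot: [0.001, -0.123, 0.992, 0.0]
contact_force: [-1.3, -0.2, 3.1]
gripper_width: -0.001
```

Emit:
play_rows(
  commands=[
    {"dx":0,"dy":0,"dz":0.3,"rx":0,"ry":0,"rz":0,"claw":1},
    {"dx":0,"dy":0,"dz":0.5,"rx":0,"ry":0,"rz":0,"claw":1},
    {"dx":0,"dy":0,"dz":0.5,"rx":0,"ry":0,"rz":0,"claw":1},
  ],
)

```text
time: 6.85
tool_pos: [0.5107, -0.031, 0.0746]
tool_rot: [0.0, -0.124, 0.992, 0.0]
contact_force: [-10.7, 2.6, 22.5]
gripper_width: 0.0
```

```bash
python3 -c "
from mv import *
go((.51,-.03,.075),1.815)
a=grab_frame('scene');snap('s7','scene',(300,60,500,200),4,a)"
```

```text
d cm [ 0.04  0.11 -0.04] rv [0.    0.001 0.004] | now 6.85 [ 0.5107 -0.031   0.0746] F [-10.7   2.6  22.5] w 0.0 j6 -2.03
```

View pics/s7.png

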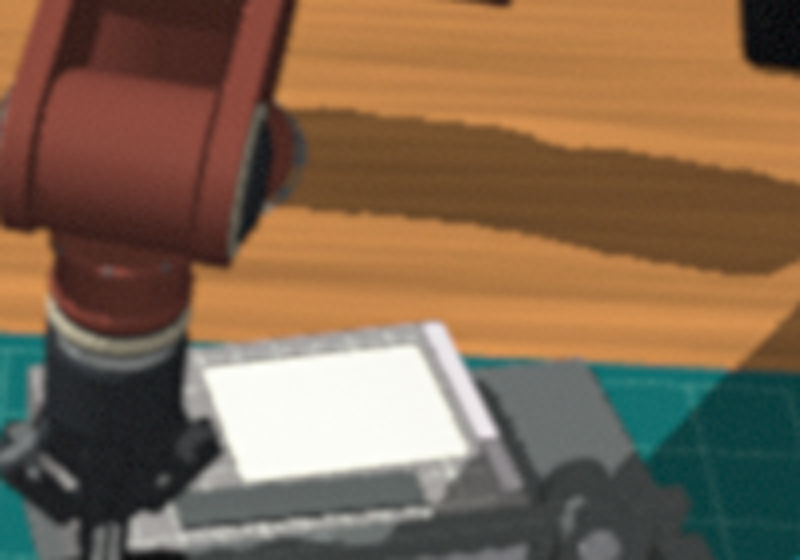

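```bash
python3 -c "
from mv import *
go((.43,-.334,.20),1.003)"
```

```text
d cm [ 15.24 -27.39 -12.56] rv [0.001 0.001 0.816] | now 6.9 [ 0.5106 -0.031   0.0746] F [-11.7   2.   22.2] w -0.0 j6 -2.03
```

Emit:
play_rows(
  commands=[
    {"dx":0,"dy":0,"dz":-5,"rx":0,"ry":0,"rz":0.1,"claw":1},
    {"dx":0,"dy":0,"dz":-10,"rx":0,"ry":0,"rz":0.25,"claw":1},
    {"dx":2.3,"dy":-4.2,"dz":-12.6,"rx":0,"ry":0,"rz":0.4,"claw":0.45},
    {"dx":4.6,"dy":-8.5,"dz":-12.6,"rx":0,"ry":0,"rz":0.5,"claw":0.45},
    {"dx":7,"dy":-12.8,"dz":-12.6,"rx":0,"ry":0,"rz":0.6,"claw":0.45},
  ],
)

```text
time: 7.4
tool_pos: [0.4752, -0.1704, 0.2026]
tool_rot: [0.002, 0.176, 0.984, -0.001]
contact_force: [2.0, 0.1, -0.3]
gripper_width: 0.507
```

```bash
python3 -c "
from mv import *
go((.43,-.334,.20),1.003)"
```

```text
d cm [ -1.43 -16.91   0.28] rv [0.    0.005 0.214] | now 7.4 [ 0.4752 -0.1704  0.2026] F [ 2.   0.1 -0.3] w 0.507 j6 -1.71
```

Emit:
play_rows(
  commands=[
    {"dx":-1.4,"dy":-16.9,"dz":0.3,"rx":0,"ry":0,"rz":0.214,"claw":0.45},
    {"dx":-1.4,"dy":-16.9,"dz":0.3,"rx":0,"ry":0,"rz":0.214,"claw":0.45},
    {"dx":-1.4,"dy":-16.9,"dz":0.3,"rx":0,"ry":0,"rz":0.214,"claw":0.45},
    {"dx":-1.4,"dy":-16.9,"dz":0.3,"rx":0,"ry":0,"rz":0.214,"claw":0.45},
    {"dx":-1.4,"dy":-16.9,"dz":0.3,"rx":0,"ry":0,"rz":0.214,"claw":0.45},
  ],
)

```text
time: 7.9
tool_pos: [0.4284, -0.3362, 0.1992]
tool_rot: [0.002, 0.282, 0.959, -0.001]
contact_force: [0.6, -0.3, 0.2]
gripper_width: 0.55
```

```bash
python3 -c "
from mv import *
go((.43,-.334,.135),1.003)
a=grab_frame('scene');snap('s8','scene',(130,60,330,200),4,a)
a=grab_frame('top');snap('t8','top',(300,160,440,280),5,a)
snap('t8c','top',(110,160,310,290),4,a)
"
```

```text
d cm [0.01 0.28 6.42] rv [-0.     0.004 -0.005] | now 7.9 [ 0.4284 -0.3362  0.1992] F [ 0.6 -0.3  0.2] w 0.55 j6 -1.8
```

View pics/s8.png

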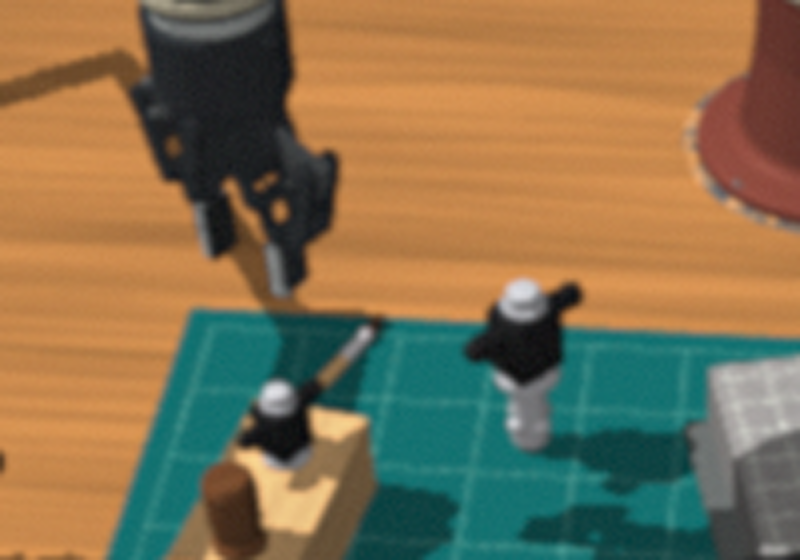

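View pics/t8.png

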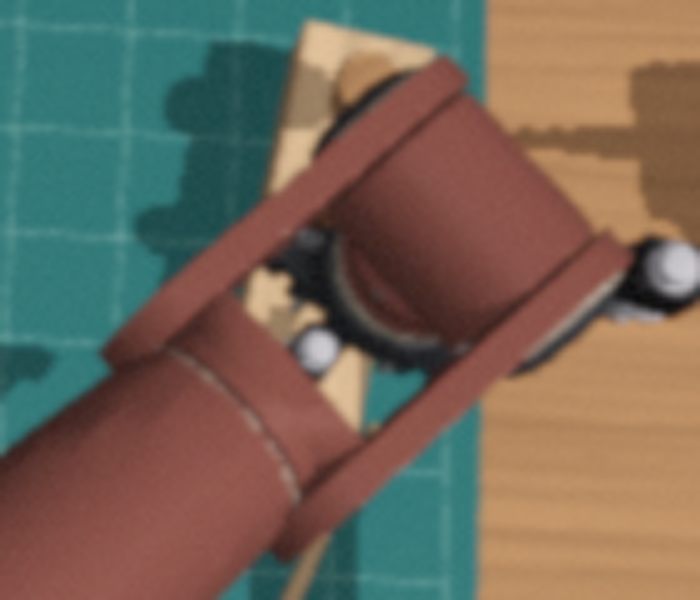

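View pics/t8c.png

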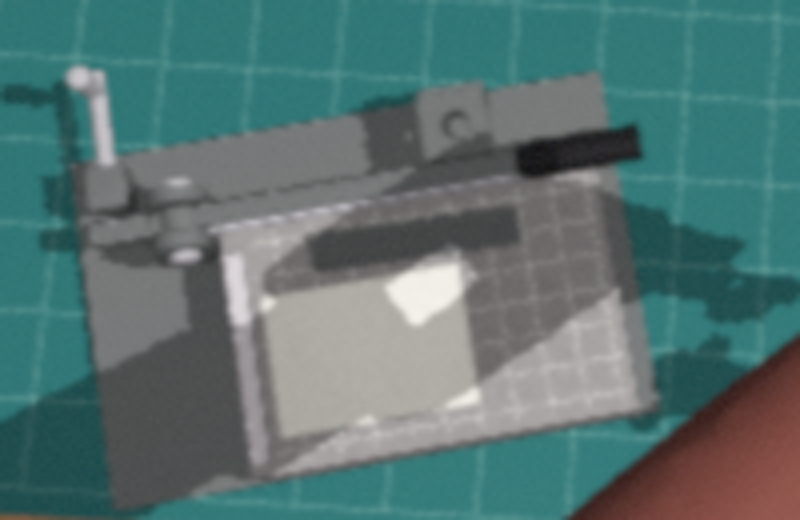

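Emit:
play_rows(
  commands=[
    {"dx":0,"dy":0.3,"dz":3.5,"rx":0,"ry":0,"rz":0,"claw":0.45},
    {"dx":0,"dy":0.3,"dz":6.5,"rx":0,"ry":0,"rz":0,"claw":0.45},
    {"dx":0,"dy":0.3,"dz":6.5,"rx":0,"ry":0,"rz":0,"claw":0.45},
  ],
)

```text
time: 8.3
tool_pos: [0.4293, -0.3269, 0.129]
tool_rot: [-0.003, 0.28, 0.96, 0.003]
contact_force: [-0.4, 0.7, 0.1]
gripper_width: 0.55
```

```bash
python3 -c "
from mv import *
go((.43,-.334,.068),1.003)
a=grab_frame('scene');snap('s9','scene',(160,100,260,200),6,a)
a=grab_frame('top');snap('t9','top',(310,180,410,280),6,a)
"
```

```text
d cm [-0.48 -0.58  6.1 ] rv [ 0.003 -0.006  0.001] | now 8.3 [ 0.4293 -0.3269  0.129 ] F [-0.4  0.7  0.1] w 0.55 j6 -1.79
```

View pics/s9.png

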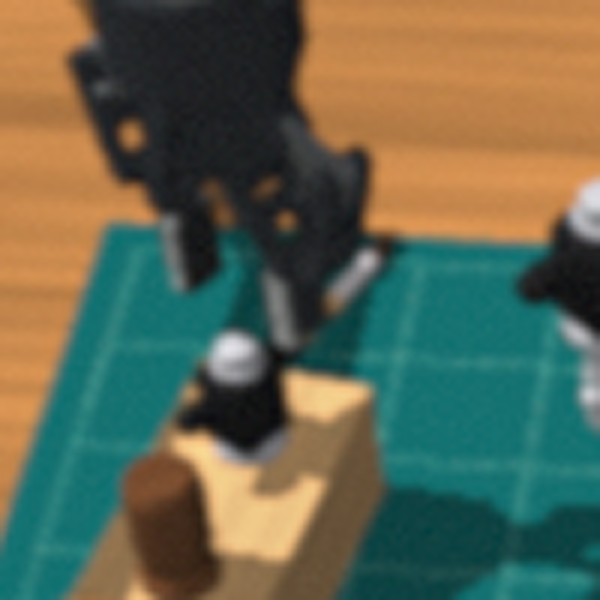

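View pics/t9.png

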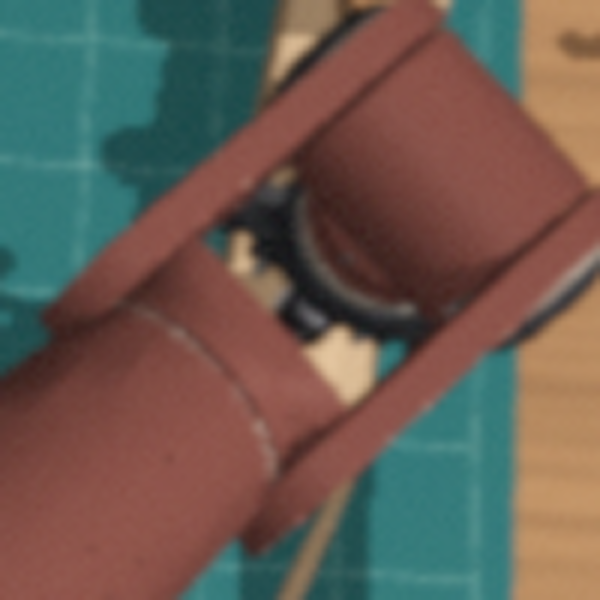

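```bash
python3 -c "
from mv import *
st=monitor.state();print(st['time'],st['tool_pos'])
p=st['tool_pos']
for z in(.129,.135,.142):print(z,(proj('scene',[p[0],p[1],z])[0]-[160,100]+.5)*6)
for q in((.43,-.334,.113),(.4297,-.3343,.110),(.433,-.33,.113)):print((proj('scene',q)[0]-[160,100]+.5)*6,(proj('top',q)[0]-[310,180]+.5)*6)
f=lambda x,y,a,b,s:(a+(x+.5)/s-.5,b+(y+.5)/s-.5)
print(atz('scene',f(237,350,160,100,6),.113), atz('top',f(319,350,300,160,5),.113))
"
```

```text
8.4 [ 0.43150487 -0.32969904  0.13410127]
0.129 [240.21706156 314.7831884 ]
0.135 [238.32141719 303.33646094]
0.142 [236.09263182 289.87808273]
[235.22101739 341.79188232] [322.35708448 295.91280802]
[235.56335871 346.82950634] [321.93830545 297.5709481 ]
[243.73127399 347.41940145] [313.84239439 288.91469005]
[ 0.43496842 -0.33211171  0.113     ] [ 0.42785832 -0.33454088  0.113     ]
```

```bash
python3 -c "
from mv import *
go((.431,-.333,.068),1.003)
"
```

```text
d cm [-0.12 -0.31  6.61] rv [0.001 0.002 0.001] | now 8.4 [ 0.4315 -0.3297  0.1341] F [-0.2 -0.8 -0.3] w 0.552 j6 -1.79
```

Emit:
play_rows(
  commands=[
    {"dx":-0.1,"dy":-0.3,"dz":0,"rx":0,"ry":0,"rz":0,"claw":0.45},
    {"dx":-0.1,"dy":-0.3,"dz":2,"rx":0,"ry":0,"rz":0,"claw":0.45},
    {"dx":-0.1,"dy":-0.3,"dz":4,"rx":0,"ry":0,"rz":0,"claw":0.45},
    {"dx":-0.1,"dy":-0.3,"dz":6,"rx":0,"ry":0,"rz":0,"claw":0.45},
    {"dx":-0.1,"dy":-0.3,"dz":6.6,"rx":0,"ry":0,"rz":0,"claw":0.45},
  ],
)

```text
time: 8.9
tool_pos: [0.4309, -0.3326, 0.0679]
tool_rot: [0.001, 0.28, 0.96, 0.001]
contact_force: [-0.0, -0.3, -0.2]
gripper_width: 0.549
```

```bash
python3 -c "
from mv import *
a=grab_frame('scene');snap('s10','scene',(160,100,260,200),6,a)
go((.431,-.333,.068),1.003)
"
```

```text
d cm [-0.04 -0.03 -0.03] rv [0.002 0.001 0.001] | now 8.95 [ 0.4308 -0.3325  0.0677] F [-1.9  0.3  0.1] w 0.547 j6 -1.8
```

View pics/s10.png

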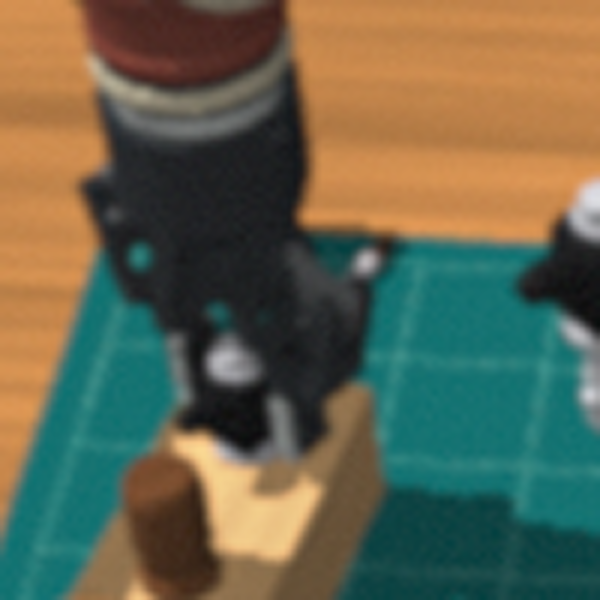

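Emit:
play_rows(
  commands=[
    {"dx":0,"dy":0,"dz":0,"rx":0,"ry":0,"rz":0,"claw":1},
    {"dx":0,"dy":0,"dz":0,"rx":0,"ry":0,"rz":0,"claw":1},
    {"dx":0,"dy":0,"dz":0,"rx":0,"ry":0,"rz":0,"claw":1},
    {"dx":0,"dy":0,"dz":0,"rx":0,"ry":0,"rz":0,"claw":1},
  ],
)

```text
time: 9.35
tool_pos: [0.4317, -0.3337, 0.0696]
tool_rot: [0.002, 0.28, 0.96, -0.0]
contact_force: [-1.3, -1.2, 6.5]
gripper_width: 0.297
```

Emit:
play_rows(
  commands=[
    {"dx":0,"dy":0,"dz":-2,"rx":0,"ry":0,"rz":0,"claw":1},
    {"dx":0,"dy":0,"dz":-5,"rx":0,"ry":0,"rz":0,"claw":1},
    {"dx":0,"dy":0,"dz":-8,"rx":0,"ry":0,"rz":0,"claw":1},
    {"dx":0,"dy":0,"dz":-11,"rx":0,"ry":0,"rz":0,"claw":1},
    {"dx":0,"dy":0,"dz":-11,"rx":0,"ry":0,"rz":0,"claw":1},
  ],
)

```text
time: 9.85
tool_pos: [0.4332, -0.3352, 0.1845]
tool_rot: [0.006, 0.28, 0.96, -0.002]
contact_force: [0.5, -0.1, -2.3]
gripper_width: 0.297
```

```bash
python3 -c "
from mv import *
a=grab_frame('scene');snap('s11','scene',(150,60,270,180),5,a);snap('s11c','scene',(300,110,500,250),4,a);cv2.imwrite('pics/S11.png',a)
go((.431,-.333,.068),1.003)
"
```

```text
d cm [ 0.26  0.04 11.35] rv [-0.     0.009  0.001] | now 9.9 [ 0.4322 -0.3342  0.1815] F [-1.2 -0.6 -3.7] w 0.297 j6 -1.8
```

View pics/s11.png

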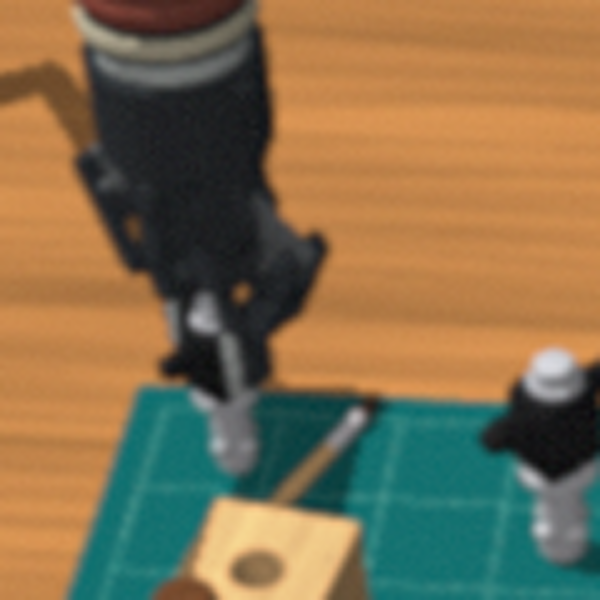

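View pics/s11c.png

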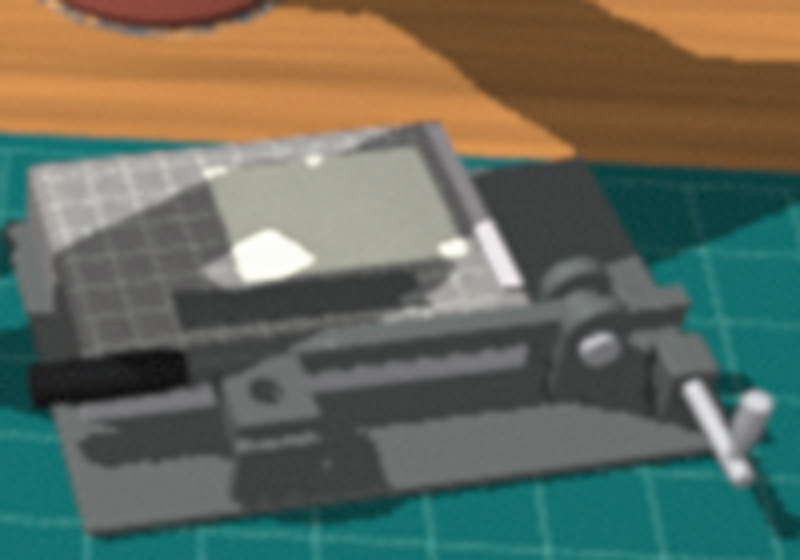

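```bash
python3 -c "
from mv import *
f=lambda x,y,a,b,s:(a+(x+.5)/s-.5,b+(y+.5)/s-.5)
us=f(268,389,300,110,4);ut=f(457,124,110,160,4)
print(tri(us,ut)); A=atz('scene',us,.072);B=atz('top',ut,.072);print(A,B,(A+B)/2)
print(W(pc,(44.5,-65,72)))
go((.527,.066,.2),1.815-.81)
"
```

```text
(array([0.52283102, 0.06473703, 0.07008062]), array([-0.70436238,  0.01523941]), array([-0.56394272, -0.05639812]))
[0.52441732 0.06608322 0.072     ] [0.52234531 0.06287094 0.072     ] [0.52338132 0.06447708 0.072     ]
[0.52506928 0.06515826 0.072     ]
d cm [13.47 38.85 -1.97] rv [-0.     0.009 -0.001] | now 9.9 [ 0.4322 -0.3342  0.1815] F [-1.2 -0.6 -3.7] w 0.297 j6 -1.8
```

Emit:
play_rows(
  commands=[
    {"dx":1.3,"dy":4,"dz":-3,"rx":0,"ry":0.009,"rz":0,"claw":1},
    {"dx":2.6,"dy":8,"dz":-3,"rx":0,"ry":0.009,"rz":0,"claw":1},
    {"dx":4,"dy":12,"dz":-3,"rx":0,"ry":0.009,"rz":0,"claw":1},
    {"dx":5.3,"dy":16,"dz":-3,"rx":0,"ry":0.009,"rz":0,"claw":1},
    {"dx":6.7,"dy":20,"dz":-3,"rx":0,"ry":0.009,"rz":0,"claw":1},
  ],
)

```text
time: 10.4
tool_pos: [0.4817, -0.1271, 0.2078]
tool_rot: [-0.002, 0.28, 0.96, 0.0]
contact_force: [1.1, 0.2, -3.1]
gripper_width: 0.295
```

```bash
python3 -c "
from mv import *
go((.5236,.0645,.2),1.003)
"
```

```text
d cm [ 6.76 18.41  0.81] rv [-0.001 -0.005  0.   ] | now 10.4 [ 0.4817 -0.1271  0.2078] F [ 1.1  0.2 -3.1] w 0.295 j6 -1.41
```

Emit:
play_rows(
  commands=[
    {"dx":1.6,"dy":4.4,"dz":0.8,"rx":0,"ry":-0.005,"rz":0,"claw":1},
    {"dx":3.2,"dy":8.8,"dz":0.8,"rx":0,"ry":-0.005,"rz":0,"claw":1},
    {"dx":5,"dy":13.5,"dz":0.8,"rx":0,"ry":-0.005,"rz":0,"claw":1},
    {"dx":6.2,"dy":17,"dz":1.5,"rx":0,"ry":-0.005,"rz":0,"claw":1},
    {"dx":6.8,"dy":18.4,"dz":2.5,"rx":0,"ry":-0.005,"rz":0,"claw":1},
  ],
)

```text
time: 10.9
tool_pos: [0.5222, 0.0678, 0.1805]
tool_rot: [-0.002, 0.278, 0.961, -0.0]
contact_force: [-0.7, -0.2, -2.3]
gripper_width: 0.298
```

```bash
python3 -c "
from mv import *
go((.5236,.0645,.15),1.003)
"
```

```text
d cm [-0.3  -0.2   3.05] rv [-0.001 -0.003  0.004] | now 10.9 [0.5222 0.0678 0.1805] F [-0.7 -0.2 -2.3] w 0.298 j6 -1.02
```

Emit:
play_rows(
  commands=[
    {"dx":-0.3,"dy":-0.2,"dz":1.5,"rx":0,"ry":0,"rz":0,"claw":1},
    {"dx":-0.3,"dy":-0.2,"dz":3.0,"rx":0,"ry":0,"rz":0,"claw":1},
    {"dx":-0.3,"dy":-0.2,"dz":3.0,"rx":0,"ry":0,"rz":0,"claw":1},
    {"dx":-0.3,"dy":-0.2,"dz":3.0,"rx":0,"ry":0,"rz":0,"claw":1},
  ],
)

```text
time: 11.3
tool_pos: [0.5229, 0.0632, 0.1492]
tool_rot: [-0.003, 0.279, 0.96, -0.001]
contact_force: [-0.2, 0.1, -2.3]
gripper_width: 0.296
```

```bash
python3 -c "
from mv import *
a=grab_frame('scene');snap('s12','scene',(330,130,430,230),6,a)
a=grab_frame('top');snap('t12','top',(170,140,270,240),6,a)
go((.5236,.0645,.15),1.003)
print((proj('scene',(.5236,.0645,.072))[0]-[330,130]+.5)*6,(proj('top',(.5236,.0645,.072))[0]-[170,140]+.5)*6)
"
```

```text
d cm [0.09 0.06 0.11] rv [-0.001 -0.002  0.002] | now 11.4 [0.5241 0.0635 0.1511] F [ 0.6  0.3 -3.2] w 0.29 j6 -1.03
[218.50229562 462.41944254] [323.08030632 303.99196593]
```

View pics/s12.png

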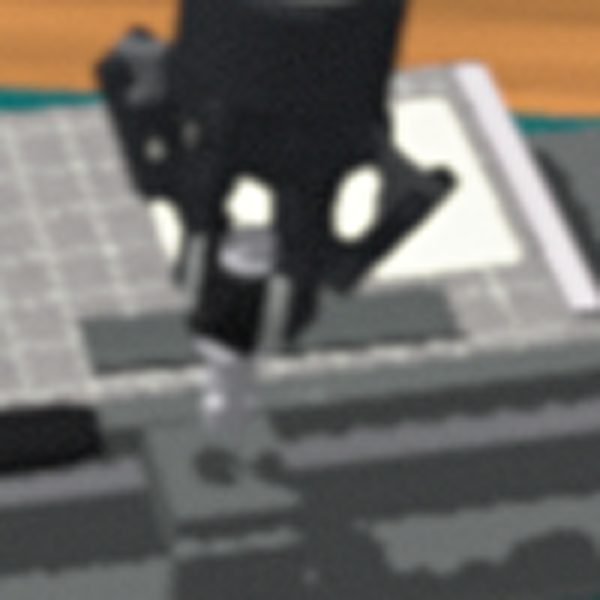

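View pics/t12.png

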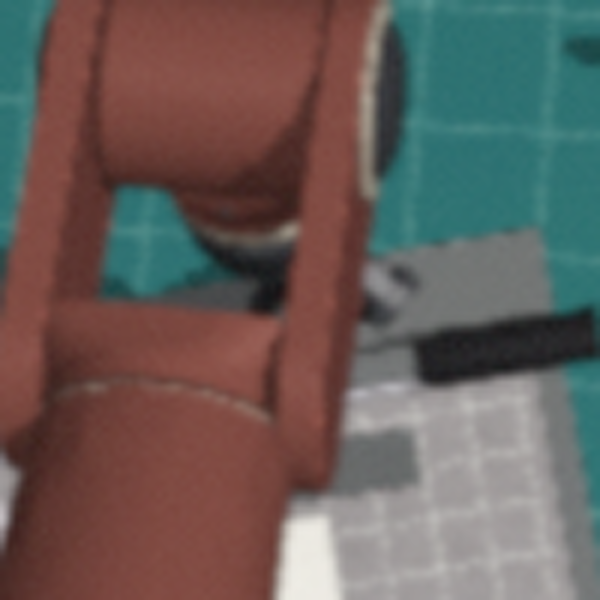

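```bash
python3 -c "
from mv import *
g=lambda q:((proj('scene',q)[0]-[330,130]+.5)*6).round(1)
p=monitor.state()['tool_pos'];print(p)
x,y,z=p
print('tip',g((x,y,z-.0556)),'buttontop',g((x,y,z+.0434)),'should',g((x,y,z-.0096)))
for d in((.005,0,0),(0,.005,0),(0,0,.005)):print(d,g(np.array((x,y,z-.0556))+d))
"
python3 -c "
import cv2
a=cv2.imread('pics/s12.png')[200:520,120:340];cv2.imwrite('pics/s12z.png',cv2.resize(a,None,fx=2,fy=1.8))"
```

```text
[0.52409079 0.06350152 0.15111919]
tip [222.7 421.1] buttontop [253.8 229.3] should [236.7 335. ]
(0.005, 0, 0) [223.1 430.9]
(0, 0.005, 0) [236.1 421.8]
(0, 0, 0.005) [224.2 412. ]
```

View pics/s12z.png

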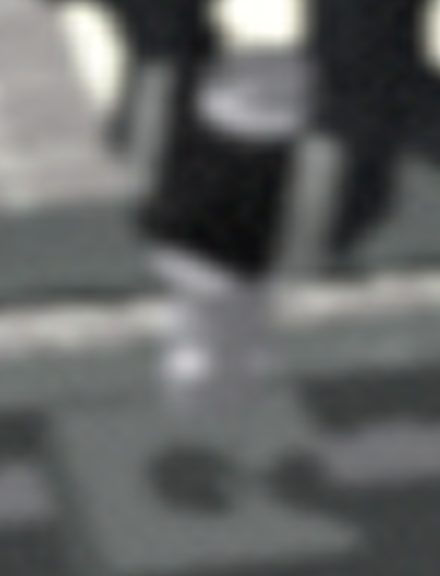

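Emit:
play_rows(
  commands=[
    {"dx":0,"dy":0.05,"dz":1.0,"rx":0,"ry":0,"rz":0,"claw":1},
    {"dx":0,"dy":0.05,"dz":2.0,"rx":0,"ry":0,"rz":0,"claw":1},
    {"dx":0,"dy":0.05,"dz":2.7,"rx":0,"ry":0,"rz":0,"claw":1},
    {"dx":0,"dy":0.05,"dz":3.1,"rx":0,"ry":0,"rz":0,"claw":1},
  ],
)

```text
time: 11.8
tool_pos: [0.5235, 0.0639, 0.1186]
tool_rot: [-0.002, 0.279, 0.96, -0.0]
contact_force: [0.3, 0.6, -2.5]
gripper_width: 0.296
```

```bash
python3 -c "
from mv import *
a=grab_frame('scene');snap('s13','scene',(340,140,420,220),7,a)
go((.5245,.0638,.1136),1.003)
"
```

```text
d cm [-0.11  0.05  0.46] rv [-0.002 -0.004  0.002] | now 11.85 [0.5233 0.064  0.1182] F [-1.2 -0.7 -3.2] w 0.297 j6 -1.03
```

View pics/s13.png

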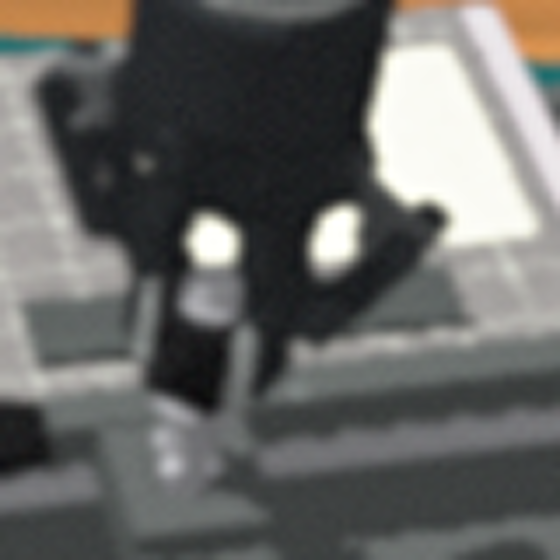

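Emit:
play_rows(
  commands=[
    {"dx":-0.05,"dy":0,"dz":0.2,"rx":0,"ry":0,"rz":0,"claw":1},
    {"dx":-0.05,"dy":0,"dz":0.4,"rx":0,"ry":0,"rz":0,"claw":1},
    {"dx":-0.05,"dy":0,"dz":0.6,"rx":0,"ry":0,"rz":0,"claw":1},
    {"dx":-0.05,"dy":0,"dz":0.6,"rx":0,"ry":0,"rz":0,"claw":1},
  ],
)

```text
time: 12.25
tool_pos: [0.524, 0.0637, 0.1136]
tool_rot: [-0.002, 0.279, 0.96, -0.001]
contact_force: [-2.5, 0.3, 4.1]
gripper_width: 0.297
```

Emit:
play_rows(
  commands=[
    {"dx":0,"dy":0,"dz":0,"rx":0,"ry":0,"rz":0,"claw":0.45},
    {"dx":0,"dy":0,"dz":0,"rx":0,"ry":0,"rz":0,"claw":0.45},
    {"dx":0,"dy":0,"dz":0,"rx":0,"ry":0,"rz":0,"claw":0.45},
  ],
)

```text
time: 12.55
tool_pos: [0.5244, 0.0637, 0.1139]
tool_rot: [-0.002, 0.279, 0.96, -0.0]
contact_force: [0.1, -0.2, -0.7]
gripper_width: 0.549
```

```bash
python3 -c "
from mv import *
a=grab_frame('scene');snap('s14','scene',(340,140,420,220),7,a)
go((.5245,.0638,.1136),1.003)
"
```

```text
d cm [-0.02  0.02  0.02] rv [-0.002 -0.003  0.003] | now 12.6 [0.5243 0.0637 0.1138] F [ 0.2  0.1 -0.1] w 0.547 j6 -1.03
```

View pics/s14.png

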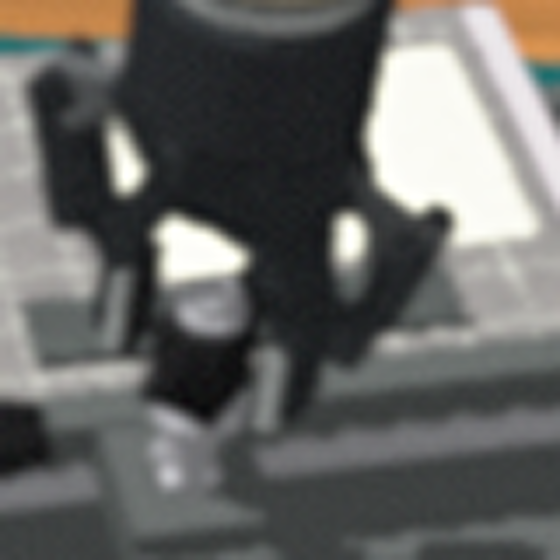

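Emit:
play_rows(
  commands=[
    {"dx":0,"dy":0,"dz":-2,"rx":0,"ry":0,"rz":0,"claw":0.45},
    {"dx":0,"dy":0,"dz":-5,"rx":0,"ry":0,"rz":0,"claw":0.45},
    {"dx":0,"dy":0,"dz":-8,"rx":0,"ry":0,"rz":0,"claw":0.45},
    {"dx":0,"dy":0,"dz":-8.5,"rx":0,"ry":0,"rz":0,"claw":1},
    {"dx":0,"dy":0,"dz":-8.5,"rx":0,"ry":0,"rz":0,"claw":1},
  ],
)

```text
time: 13.1
tool_pos: [0.5253, 0.0637, 0.2]
tool_rot: [-0.0, 0.279, 0.96, -0.0]
contact_force: [0.4, -0.1, 0.1]
gripper_width: 0.221
```

```bash
python3 -c "
from mv import *
a=grab_frame('scene');snap('s15','scene',(330,130,430,230),6,a)
a=grab_frame('top');snap('t15','top',(170,140,270,240),6,a)
go((.5243,.0637,.165),1.003)
for q in((.5243,.0637,.157),(.5243,.0637,.104)):print((proj('scene',q)[0]-[330,130]+.5)*6)
"
```

```text
d cm [-0.06  0.04  3.22] rv [-0.003 -0.005  0.003] | now 13.2 [0.5238 0.0637 0.1972] F [-0.3  0.2 -0.4] w 0.044 j6 -1.03
[242.10791673 305.32719446]
[225.77849662 406.03575182]
```

View pics/s15.png

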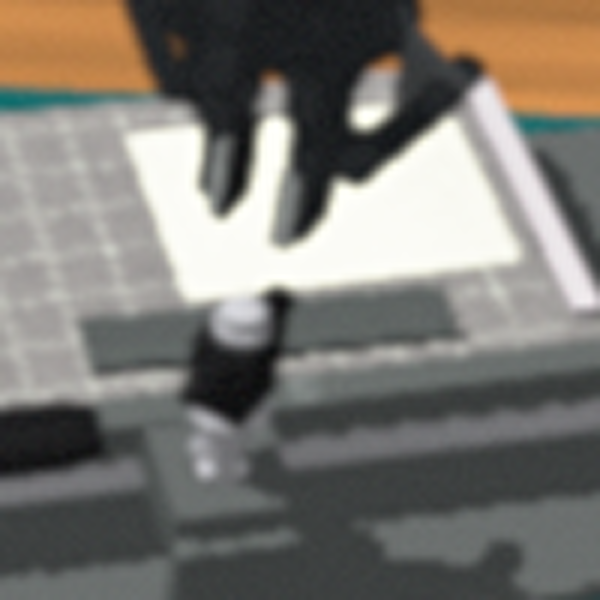

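View pics/t15.png

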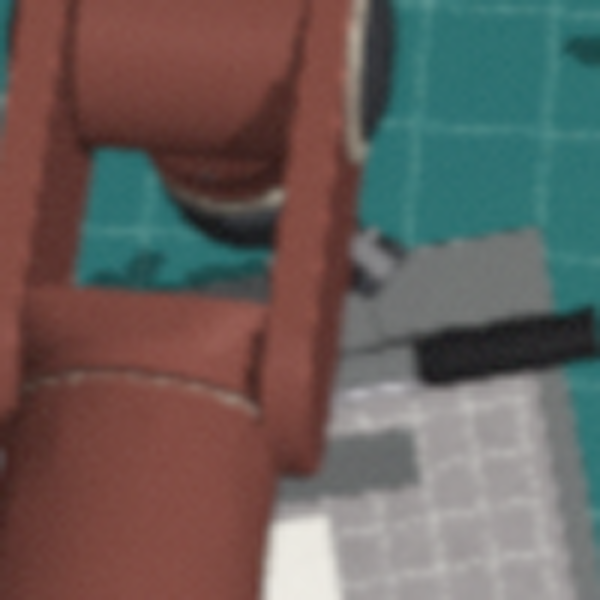

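Emit:
play_rows(
  commands=[
    {"dx":-0.2,"dy":0.1,"dz":1.5,"rx":0,"ry":0,"rz":0,"claw":1},
    {"dx":-0.2,"dy":0.1,"dz":3.0,"rx":0,"ry":0,"rz":0,"claw":1},
    {"dx":-0.2,"dy":0.1,"dz":3.5,"rx":0,"ry":0,"rz":0,"claw":1},
    {"dx":-0.2,"dy":0.1,"dz":3.5,"rx":0,"ry":0,"rz":0,"claw":1},
  ],
)

```text
time: 13.6
tool_pos: [0.5242, 0.0635, 0.1592]
tool_rot: [-0.005, 0.279, 0.96, -0.001]
contact_force: [-0.0, -0.0, 0.4]
gripper_width: 0.004
```

```bash
python3 -c "
from mv import *
a=grab_frame('scene');snap('s16','scene',(330,130,430,230),6,a)
go((.5258,.0637,.158),1.003)
"
```

```text
d cm [-0.06  0.06  0.26] rv [-0.004 -0.007  0.003] | now 13.65 [0.525  0.0635 0.1606] F [-0.3  0.3  0.5] w -0.005 j6 -1.03
```

View pics/s16.png

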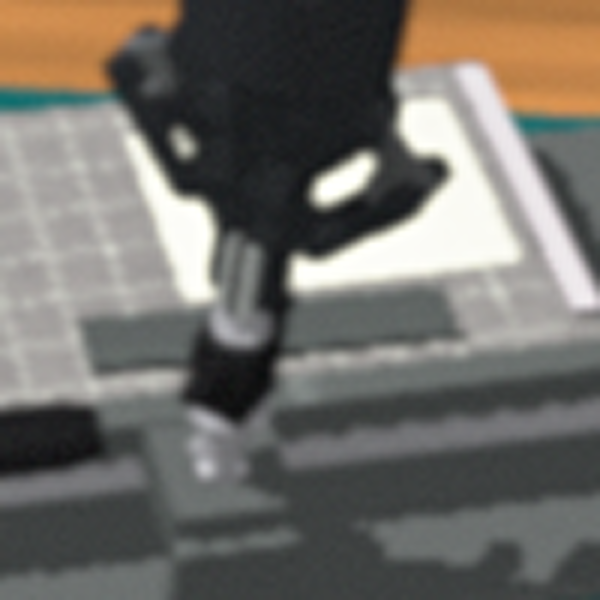

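Emit:
play_rows(
  commands=[
    {"dx":0,"dy":0,"dz":0.4,"rx":0,"ry":0,"rz":0,"claw":1},
    {"dx":0,"dy":0,"dz":0.8,"rx":0,"ry":0,"rz":0,"claw":1},
    {"dx":0,"dy":0,"dz":1.2,"rx":0,"ry":0,"rz":0,"claw":1},
    {"dx":0,"dy":0,"dz":1.5,"rx":0,"ry":0,"rz":0,"claw":1},
  ],
)

```text
time: 14.05
tool_pos: [0.5257, 0.0635, 0.1465]
tool_rot: [-0.003, 0.279, 0.96, -0.001]
contact_force: [-0.0, 0.7, 0.5]
gripper_width: 0.002
```

```bash
python3 -c "
from mv import *
a=grab_frame('scene');snap('s17','scene',(330,130,430,230),6,a)
go((.525,.0637,.119),1.003)
"
```

```text
d cm [-0.01  0.03  2.64] rv [-0.004 -0.007  0.002] | now 14.1 [0.5249 0.0635 0.1454] F [-0.3  0.9  0. ] w -0.0 j6 -1.03
```

View pics/s17.png

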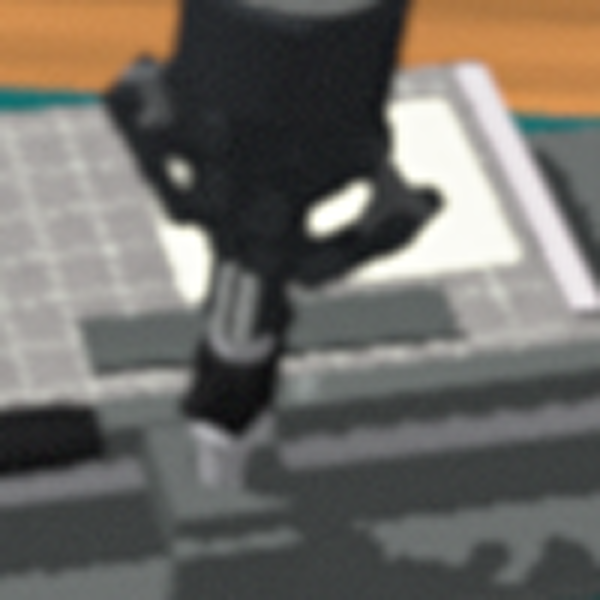

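Emit:
play_rows(
  commands=[
    {"dx":0,"dy":0,"dz":0.5,"rx":0,"ry":0,"rz":0,"claw":1},
    {"dx":0,"dy":0,"dz":1.0,"rx":0,"ry":0,"rz":0,"claw":1},
    {"dx":0,"dy":0,"dz":1.5,"rx":0,"ry":0,"rz":0,"claw":1},
    {"dx":0,"dy":0,"dz":2.0,"rx":0,"ry":0,"rz":0,"claw":1},
    {"dx":0,"dy":0,"dz":2.3,"rx":0,"ry":0,"rz":0,"claw":1},
  ],
)

```text
time: 14.6
tool_pos: [0.5248, 0.0635, 0.122]
tool_rot: [-0.004, 0.279, 0.96, -0.001]
contact_force: [-0.6, -0.3, 4.8]
gripper_width: 0.001
```

```bash
python3 -c "
from mv import *
a=grab_frame('scene');snap('s18','scene',(330,130,430,230),6,a)
go((.525,.0637,.119),1.003)
"
```

```text
d cm [-0.02  0.04  0.29] rv [-0.005 -0.008  0.003] | now 14.65 [0.5246 0.0635 0.1219] F [0.  0.8 4.1] w -0.001 j6 -1.03
```

View pics/s18.png

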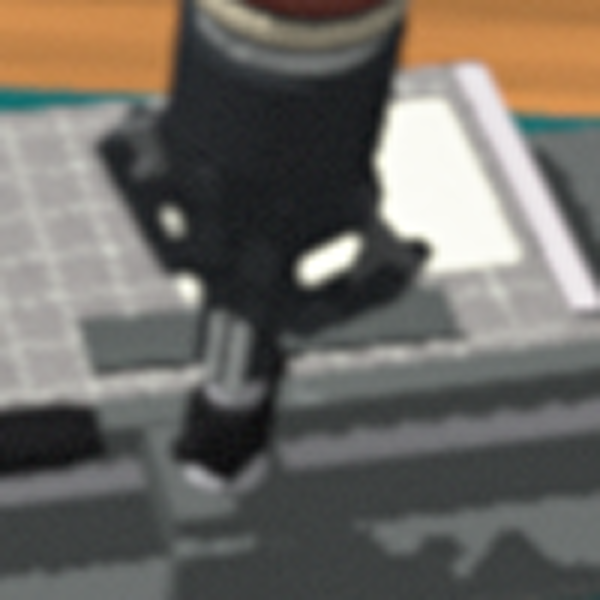

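Emit:
play_rows(
  commands=[
    {"dx":0,"dy":0,"dz":0.2,"rx":0,"ry":0,"rz":0,"claw":1},
    {"dx":0,"dy":0,"dz":0.4,"rx":0,"ry":0,"rz":0,"claw":1},
    {"dx":0,"dy":0,"dz":0.5,"rx":0,"ry":0,"rz":0,"claw":1},
    {"dx":0,"dy":0,"dz":0.5,"rx":0,"ry":0,"rz":0,"claw":1},
  ],
)

```text
time: 15.05
tool_pos: [0.5254, 0.0635, 0.1189]
tool_rot: [-0.004, 0.279, 0.96, -0.001]
contact_force: [-4.0, 0.5, 10.2]
gripper_width: -0.001
```

Emit:
play_rows(
  commands=[
    {"dx":0,"dy":0,"dz":-0.3,"rx":0,"ry":0,"rz":0,"claw":1},
    {"dx":0,"dy":0,"dz":-0.8,"rx":0,"ry":0,"rz":0,"claw":1},
    {"dx":0,"dy":0,"dz":-3,"rx":0,"ry":0,"rz":0,"claw":1},
    {"dx":0,"dy":0,"dz":-7,"rx":0,"ry":0,"rz":0,"claw":1},
    {"dx":0,"dy":0,"dz":-12,"rx":0,"ry":0,"rz":0,"claw":1},
  ],
)

```text
time: 15.55
tool_pos: [0.5244, 0.0635, 0.2368]
tool_rot: [-0.007, 0.279, 0.96, -0.002]
contact_force: [0.5, 1.7, 0.2]
gripper_width: -0.002
```

```bash
python3 -c "
from mv import *
go((.3,.3,.3),1.003)
a=grab_frame('scene');snap('s19','scene',(330,130,430,230),6,a)"
```

```text
d cm [31.69  7.91 -6.  ] rv [-0.007 -0.012  0.003] | now 15.55 [0.5244 0.0635 0.2368] F [0.5 1.7 0.2] w -0.002 j6 -1.03
```

View pics/s19.png

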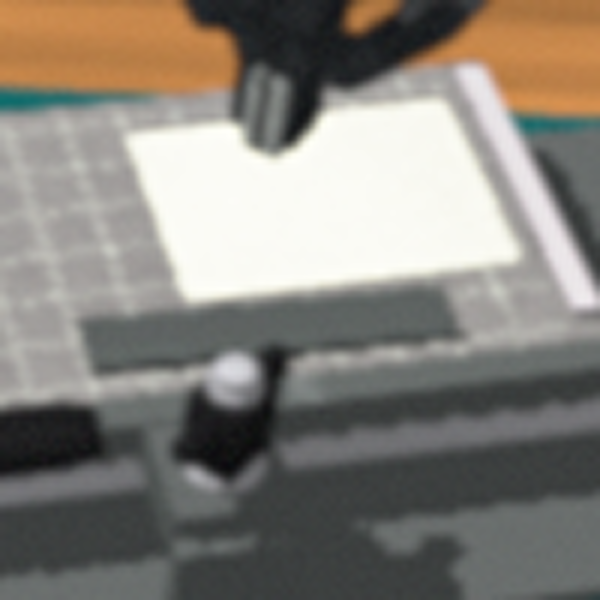

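Emit:
play_rows(
  commands=[
    {"dx":4,"dy":1,"dz":-5,"rx":0,"ry":0,"rz":0,"claw":1},
    {"dx":8,"dy":2,"dz":-6,"rx":0,"ry":0,"rz":0,"claw":1},
    {"dx":12,"dy":10,"dz":-6,"rx":0,"ry":0,"rz":0,"claw":1},
    {"dx":14,"dy":16,"dz":-6,"rx":0,"ry":0,"rz":0,"claw":1},
    {"dx":14,"dy":20,"dz":-6,"rx":0,"ry":0,"rz":0,"claw":1},
  ],
)

```text
time: 16.1
tool_pos: [0.503, 0.2655, 0.309]
tool_rot: [0.003, 0.279, 0.96, 0.001]
contact_force: [1.1, -0.7, 1.5]
gripper_width: -0.001
```

```bash
python3 -c "
from mv import *
print(monitor.state()['tool_pos'])
for z in(.119,.125):print((proj('scene',(.525,.0637,z))[0]-[330,130]+.5)*6)
a=grab_frame('scene');cv2.imwrite('pics/s20.png',a);snap('s20c','scene',(420,140,520,240),6,a);snap('s20p','scene',(330,140,430,230),6,a)
a=grab_frame('top');cv2.imwrite('pics/t20.png',a);snap('t20c','top',(100,140,260,260),5,a)"
```

```text
[0.50302622 0.26551196 0.30899881]
[230.34428424 379.58977781]
[232.17349304 368.31501354]
```

View pics/s20.png

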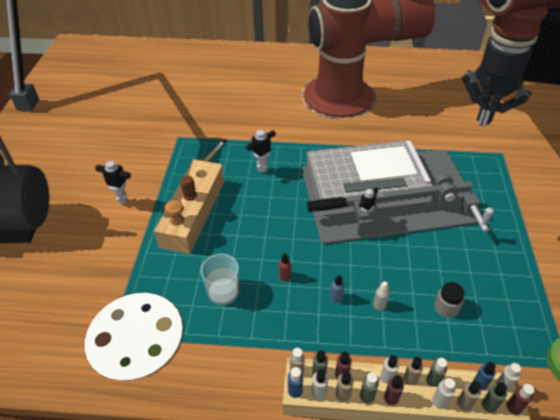

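View pics/t20.png

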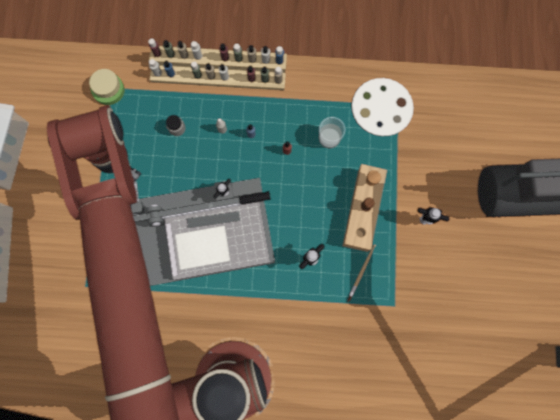

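View pics/t20c.png

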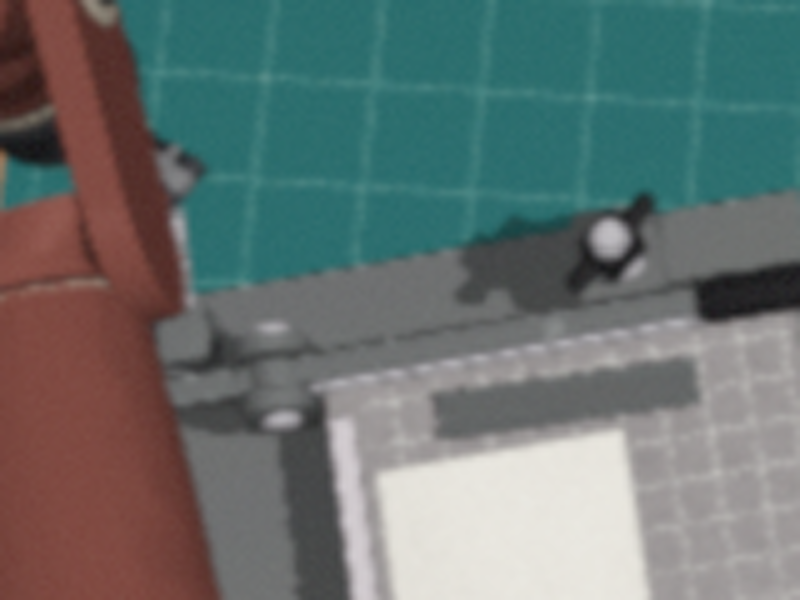

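View pics/s20p.png

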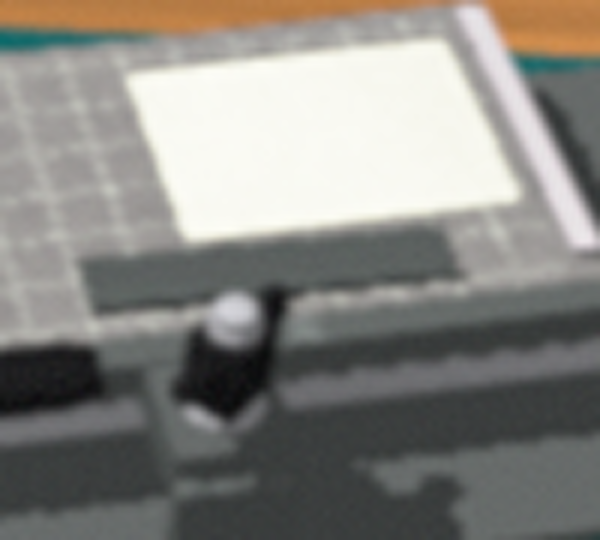

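```bash
python3 -c "
from mv import *
f=lambda x,y,a,b,s:(a+(x+.5)/s-.5,b+(y+.5)/s-.5)
print(tri(f(235,310,330,140,6),f(609,238,100,140,5)))
st=monitor.state();print(st['time'],st['contact_force'])
print(ticket.job_done())"
```

```text
(array([0.52113311, 0.06517662, 0.11991886]), array([-0.19382465,  0.00481774]), array([-0.15571988, -0.015747  ]))
16.2 [ 0.53881651 -0.85022762 -0.37863498]
the job is handed in; nothing more can be done
None
```

The cutter is shut down and the job is handed in, at 16.2 s of robot time. The bolt is pulled, the lever is down, and the ball-lock pin from the block is pressed through the ear and lug. The gripper is clear of everything.

- **Bolt:** the pull ended against a hard stop at about 20 N, against roughly 3 N of friction. Both cameras put the knob's travel at about 31 mm, where fully out is 32 mm. The measurement error is about 1 mm, so I take it as fully out.
- **Lever:** it stopped with the handle top 74.6 mm above the desk under 22 N, where about 75 mm is expected for fully down.
- **Which pin:** only the pin in the block fits the description. Its cross bar measured about 67 mm, while the two pins standing on the desk measured about 91 mm.
- **Pin fully home:** pressing its button, I reached a hard stop with the fingertips at 118.9 mm under 10 N. With the shoulder home and the button pressed, 119 mm is expected.
- **Button sprung back:** the scene camera shows the button out, within 2 pixels of where it should be and about 10 pixels from the pressed position. The two-camera height disagrees: it gives 120 mm, between pressed (119 mm) and out (125 mm). That method read 3 to 5 mm low on the knob and the button in the block, so I take it as out, but I did not pull on the pin to test the lock.
- **Other objects:** the last pictures show the bystanders where they started.

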